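# Put a rinsed metal bottle upside down on its drying post

### The arm

A 7-joint arm with a two-finger parallel gripper is mounted at the origin on the work surface. World frame = base frame: x ahead of the robot, y to its left, z up, the work surface at z = 0. Lengths are in m, angles in rad, forces in N, time in s.
With the tool pointing down it reaches from about 0.4 to 0.9 m from the base axis. Payload 5.5 kg.
Tool frame: the origin (TCP) lies between the finger pads; the fingertips stand 14 mm ahead of it and the grasp point (between the pads) lies 5 mm behind it; z points along the fingers, y is the direction in which the jaws open and shut (so a half turn about z gives the same grasp; the last joint's range is limited). The gripper opens to 92 mm and grips with 3 to 60 N. Pads are 19 mm wide; open, the fingers measure 130 mm over their backs; the gripper's body (75 mm by 190 mm) begins 47 mm behind the grasp point.
Start: joints at [-1.053, 0.501, -0.427, 1.55, 0.221, 1.138, -0.21], TCP at [0.164, 0.629, 0.241] pointing down, gripper open.
Joint ranges: [-2.88, 2.88], [-0.31, 2.03], [-1.54, 1.56], [0.2, 2.42], [-1.41, 4.55], [0.19, 2.02], [-2.57, 2.57]. Speed limits (rad/s): [2.57, 2.57, 3.14, 3.14, 3.14, 3.14, 3.14].

### API

Orientations are given as a 3x3 rotation matrix whose columns are the frame's x, y, z axes.
In Python, from cell import * gives the robot as it stands.
- The arm moves only by the tool move_arm, never from a script. Its argument "steps" is a list of rows, each a list of 7 numbers: the opening, from 0 (shut) to 1 (fully open), then the shift along the tool's x, y, z in cm, then the turn, a rotation vector about the tool's x, y, z in degrees. In form: [[gripper, tx, ty, tz, wx, wy, wz], ...]. A call has 1 to 20 rows; each row is the pose to reach, as a shift and turn from the pose measured when the call began, along the tool's axes at that moment; what a row does not reach only later rows make up. A row lasts 1/10 s, in which the tool goes at most 50 mm and 8.59 degrees, less where a joint would pass 70% of its speed; a pose out of reach is approached as far as the arm can. A call with a gripper value outside its range is refused whole. The fingers move at their own pace and stop on an object; the grip force is fixed at half the most. Time passes only in rows, so rows that repeat a pose let the fingers close. It gives the time, the measured TCP pose, the force and the opening at its end, in the units of the state.
- sense(): the state, without advancing time (a new reading comes with each control period).
- grab_frame(name): name is "scene" or "top" or "wrist"; returns a dict with "pixels" (384x512x3 uint8, red, green, blue), "intrinsics" (3x3 intrinsics, pixels), "eye" and "rotation" of the camera in the world. Camera axes: x right, y down, z forward; pixel columns grow to the right and rows downward; lengths in m; the calibration is good to about 2 mm. A picture is of the moment at which its call begins. There is no depth.
- hand_in(): hands the job in, once; it reports no verdict.
The state is a dict: "clock": time; "joints": joint angles; "joint_vel": joint speeds; "tau": joint torques, N m; "eef_pos": TCP position; "eef_rot": TCP orientation; "contact_force": force on the tool from outside, world axes, zero at the start; "moment": the same for the moment, N m; "width": finger opening in m.
Only numpy, scipy, OpenCV 4.12 (cv2) and the standard library are available. Lean on these libraries where they do the work, as an engineer would, in place of code of your own. Each camera call takes 0.05 s, during which the arm holds its last target.

### The job

The rinsed metal bottle lies in the sloping wooden cradle. Turn it mouth down and lower it gently over the tall post of the free drying stand until the inside of its bottom rests on the post's top, then let go so that it hangs there by itself. Do not drop it or press hard on the post, and leave the mug on the other stand and everything else on the table where it is.

Things in the scene. Friction and masses are not known exactly. Their poses are not given: they have to be found in the camera images.
- bottle_center (a point): Centre (half-way up) of the bare aluminium bottle, without cap: round, 130 mm long, body 56 mm in diameter over the first 80 mm from the closed bottom, then a shoulder and a neck 32 mm across over the last 20 mm. Mass 0.11 to 0.23 kg. z runs along it from bottom (-65 mm) to mouth (+65 mm). It lies in the cradle, mouth low, its axis 15 degrees below level, this point 69 mm above the table.
- bottle_mouth (a point): Centre of the bottle's open mouth, in the plane of the rim, 65 mm from bottle_center along z. The opening is 24 mm wide (23 mm at the tightest), the inside 124 mm deep. The bottle must turn 75 degrees: gripped across the body some 30 mm from its bottom by a gripper leaning 37 degrees, fingers down and towards the mouth, it is mouth down once the gripper leans 37 degrees the other way round.
- stand: Free drying stand, fixed. Origin on the table, on the post's axis; z up. Round steel foot 110 mm across, 14 mm high; clamp collar 32 mm across up to 22 mm; then a bare upright post 18 mm thick with a rounded top. The post is clamped at an unmeasured height that differs each time: top 155 to 205 mm above the table, so the seated bottle's rim is at 31 to 81 mm; feel for it. The post does not give.
- stand2: The other drying stand, fixed to the table: a like foot (110 mm across, 14 mm high, origin at its centre on the table), taken by the mug that stands on it. The two stands trade places from time to time.
- cradle: Wooden cradle, fixed: a board 170 x 46 x 10 mm and over it two lengthwise rails (10 mm thick, 46 mm over both) that slope down by 15 degrees towards its own +x. Origin at the centre of the board's underside. The bottle lies on the rails, mouth towards +x; both sides of its bottom end are free to grip.
- mug: White mug without a handle, 80 mm across its rim and 92 mm high, upside down on stand2. Origin at the centre of its bottom, which is uppermost (106 mm above the table). Leave alone.
- tape: Roll of tape lying flat, 96 mm across and 28 mm high; origin under its centre. Leave alone.
- tumbler: Clear plastic tumbler standing upside down, 72 mm across its rim and 100 mm high; origin at the centre of its bottom, which is uppermost. Leave alone.
- meter: Black hand-held meter lying flat, 85 x 160 x 34 mm (x, y, z), with a small display and a dial; origin under its centre. Leave alone.
- pen_pot: Dark steel pot of pens, 72 mm across and 90 mm high, pens up to 160 mm; origin under its centre. Leave alone.
- parts_tray: White plastic tray of small parts, 120 x 170 x 35 mm; origin under its centre. Leave alone.
- screwdriver: Screwdriver lying on the table, about 200 mm long, along its x axis. Leave alone.
Mind the look-alikes: they are no part of the job. Leave any orange look-alike of the part that bears bottle_center alone.

How it is judged:
By the outcome, as a careful person would: the job done as asked, in the order asked, and still so for the second after the job is handed in, with the robot touching nothing.
It also fails if it takes over 61 s, if anything falls off the work surface, if the arm or the gripper's body presses on something with over 40 N, if the wrist force passes 120 N, or if a joint passes its speed limit or range.

## Working session

There is one attempt and no reset: what is moved stays moved. The work goes in short steps, Python scripts to look and compute and a tool call to move; the robot and the scene stay as the last step left them, time stands still between calls to the robot, and variables do not carry over. Pictures are saved under pics/ and viewed, and the job is handed in when it is done.

Besides the shell and the picture viewer there is one more tool, called after "Request:" in YAML: its name, and indented under it one key for each argument. move_arm: Moves the arm, as the interface text tells. Its arguments: {"type":"object","properties":{"steps":{"type":"array","items":{"type":"array","items":{"type":"number"}}}},"required":["steps"]}

```bash
mkdir -p pics; ls; python3 - <<'E'
from cell import *
import cv2,numpy as np
s=sense();print({k:np.round(v,3).tolist() for k,v in s.items()})
for n in ["scene","top","wrist"]:
    f=grab_frame(n);cv2.imwrite(f"pics/{n}0.png",f["pixels"][:,:,::-1])
    print(n,f["intrinsics"].tolist(),np.round(f["eye"],4).tolist(),np.round(f["rotation"],4).tolist())
    np.savez(f"{n}0.npz",**f)
E
```

```text
pics
{'clock': 0.0, 'joints': [-1.053, 0.502, -0.427, 1.551, 0.221, 1.138, -0.21], 'joint_vel': [0.001, 0.001, 0.001, 0.0, 0.0, 0.002, 0.001], 'tau': [0.0, -56.66, -5.816, -27.912, -0.069, 0.031, 0.0], 'eef_pos': [0.164, 0.628, 0.24], 'eef_rot': [[-0.968, 0.252, -0.001], [0.252, 0.968, -0.002], [0.0, -0.002, -1.0]], 'contact_force': [-0.318, -0.326, 1.164], 'moment': [-0.009, -0.021, 0.031], 'width': 0.092}
scene [[380.9452086430359, 0.0, 246.16258448379497], [0.0, 380.9452086430359, 191.3195476381021], [0.0, 0.0, 1.0]] [0.9337, 0.5826, 1.0604] [[-0.792, 0.5073, -0.3396], [0.6105, 0.6535, -0.4475], [-0.0051, -0.5618, -0.8273]]
top [[363.6694174030151, 0.0, 256.60549422669783], [0.0, 363.6694174030151, 189.69700505549773], [0.0, 0.0, 1.0]] [0.2882, 0.0397, 1.2575] [[0.0277, -0.9738, 0.2257], [-0.9996, -0.0263, 0.009], [-0.0028, -0.2259, -0.9742]]
wrist [[316.57420221417584, 0.0, 257.25489982463534], [0.0, 316.57420221417584, 184.77536351018645], [0.0, 0.0, 1.0]] [0.0877, 0.6488, 0.3829] [[0.2515, 0.9266, 0.2796], [0.9679, -0.2405, -0.0736], [-0.001, 0.2891, -0.9573]]
```

View pics/scene0.png

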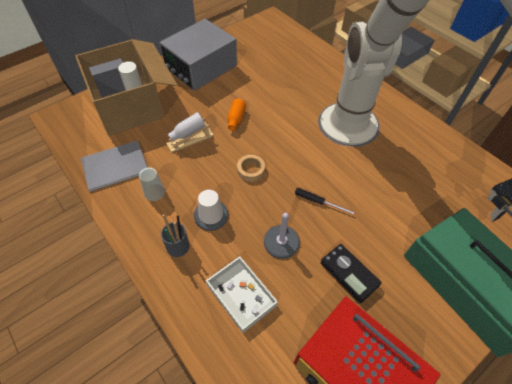

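View pics/top0.png

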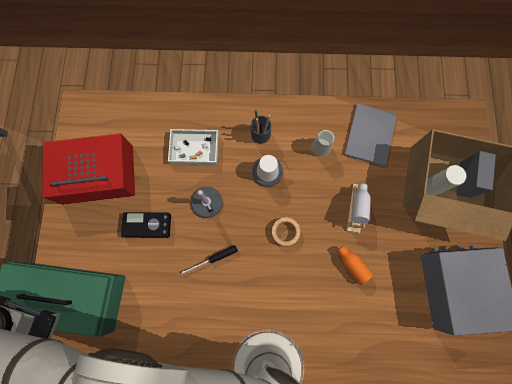

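View pics/wrist0.png

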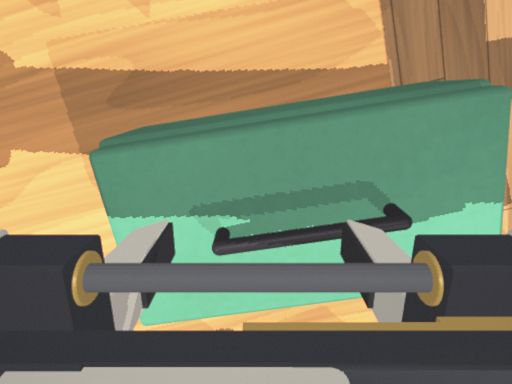

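The scene view shows the bottle and cradle near (188,130) and the free stand near (282,240). In the top view they are near (360,205) and (206,202). The mug stands at (267,170) in the top view. I'll enlarge these areas next.

```bash
python3 - <<'E'
import cv2,numpy as np
def crop(n,x,y,w,h,k):
    im=cv2.imread(f"pics/{n}0.png")[y:y+h,x:x+w];return cv2.resize(im,None,fx=k,fy=k,interpolation=cv2.INTER_CUBIC)
a=crop("scene",155,95,70,70,5);b=crop("top",330,170,70,70,5)
c=crop("scene",250,195,70,70,5);d=crop("top",175,170,70,70,5)
o=np.vstack([np.hstack([a,b]),np.hstack([c,d])]);o=cv2.resize(o,(590,590));cv2.imwrite("pics/crop0.png",o);print(590/700*5)
E
```

```text
4.214285714285714
```

View pics/crop0.png

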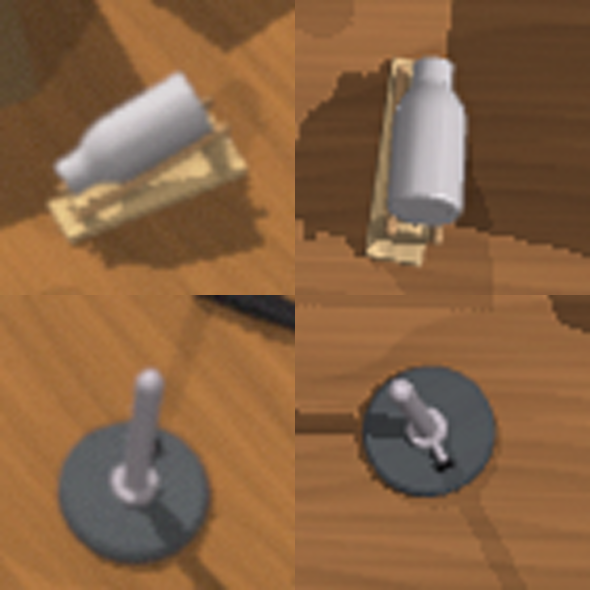

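The crops show the bottle on the cradle and the stand's foot, collar and post. The bottle's mouth points up-image in the top view and left in the scene view. I'll fit models to both views.

```bash
cat > h.py <<'E'
import numpy as np,cv2
from scipy.optimize import minimize,least_squares
class Cam:
    def __init__(s,f): s.K=np.array(f["intrinsics"]);s.e=np.array(f["eye"]);s.R=np.array(f["rotation"]);s.im=np.array(f["pixels"])
    def proj(s,P):
        p=(np.atleast_2d(P)-s.e)@s.R; p=p@s.K.T; return p[:,:2]/p[:,2:]
    def ray(s,uv):
        d=s.R@np.linalg.inv(s.K)@np.array([uv[0],uv[1],1.]);return d/np.linalg.norm(d)
    def atz(s,uv,z):
        d=s.ray(uv);return s.e+d*(z-s.e[2])/d[2]
def load(n): return Cam(dict(np.load(n+".npz")))
def tri(obs):
    A=np.zeros((3,3));b=np.zeros(3)
    for c,uv in obs:
        d=c.ray(uv);M=np.eye(3)-np.outer(d,d);A+=M;b+=M@c.e
    return np.linalg.solve(A,b)
PROF=[(-65,24),(-61,28),(15,28),(45,16),(65,16)]
th=np.linspace(0,2*np.pi,48,endpoint=False)
def bottle_pts(c,ax):
    ax=ax/np.linalg.norm(ax);u=np.cross(ax,[0,0,1.]);u=u/np.linalg.norm(u) if np.linalg.norm(u)>1e-6 else np.array([1.,0,0]);v=np.cross(ax,u)
    return [c+ax*z/1e3+(np.outer(np.cos(th),u)+np.outer(np.sin(th),v))*r/1e3 for z,r in PROF]
def mask_of(cam,rings,k=4):
    m=np.zeros((384*k,512*k),np.uint8)
    R=[cam.proj(r) for r in rings]
    for a,b in zip(R[:-1],R[1:]):
        h=cv2.convexHull(((np.vstack([a,b])+.5)*k).astype(np.float32)).astype(np.int32);cv2.fillConvexPoly(m,h,255)
    return cv2.resize(m,(512,384),interpolation=cv2.INTER_AREA)/255.
E
python3 - <<'E'
from h import *
S,T=load("scene0"),load("top0")
def seg(c,box):
    x,y,w,h=box;hsv=cv2.cvtColor(c.im,cv2.COLOR_RGB2HSV)
    m=(hsv[...,1]<60).astype(np.uint8);o=np.zeros_like(m);o[y:y+h,x:x+w]=m[y:y+h,x:x+w]
    n,l,st,_=cv2.connectedComponentsWithStats(o);i=1+np.argmax(st[1:,4]);return (l==i).astype(float),st[i]
mS,a=seg(S,(155,105,60,45));mT,b=seg(T,(345,180,30,50));print(a,b)
c0=tri([(S,(155+130/4.214,95+130/4.214)),(T,(330+135/4.214,170+130/4.214))]);print("tri c",c0)
mo=tri([(S,(155+66/4.214,95+172/4.214)),(T,(330+140/4.214,170+70/4.214))]);print("tri mouth",mo)
def cost(p,full=False):
    x,y,z,yaw,pit=p;ax=np.array([np.cos(yaw)*np.cos(pit),np.sin(yaw)*np.cos(pit),-np.sin(pit)])
    r=bottle_pts(np.array([x,y,z]),ax);out=[]
    for c,m in ((S,mS),(T,mT)):
        k=mask_of(c,r);out.append(np.abs(k-m).sum()/m.sum())
    return out if full else sum(out)
d=mo-c0
best=None
for free in (0,1):
  f=lambda q:cost([q[0],q[1],q[2],q[3],np.radians(15) if not free else q[4]])
  r=minimize(f,[*c0,np.arctan2(d[1],d[0]),np.radians(15)],method="Nelder-Mead",options=dict(initial_simplex=np.array([[*c0,np.arctan2(d[1],d[0]),.26]]+[list(np.array([*c0,np.arctan2(d[1],d[0]),.26])+np.eye(5)[i]*[.01,.01,.01,.15,.1][i]) for i in range(5)]),maxiter=600))
  p=r.x.copy()
  if not free:p[4]=np.radians(15)
  print(r.x,np.degrees(p[3:]),r.fun,cost(p,True))
# stand
for n,c,box,col,pt in (("S",S,(250,195,70,70),(132,485),(150,380)),("T",T,(175,170,70,70),(428-295,432),(401-295,390))):
    x,y,w,h=box;hsv=cv2.cvtColor(c.im,cv2.COLOR_RGB2HSV)
    m=((hsv[...,0]>60)&(hsv[...,0]<130)&(hsv[...,2]<130)).astype(np.uint8);o=np.zeros_like(m);o[y:y+h,x:x+w]=m[y:y+h,x:x+w]
    o=cv2.morphologyEx(o,cv2.MORPH_CLOSE,np.ones((9,9)));n_,l,st,ce=cv2.connectedComponentsWithStats(o);i=1+np.argmax(st[1:,4]);hull=cv2.convexHull(np.argwhere(l==i)[:,::-1].astype(np.float32))[:,0]
    def mm(q):
        P=[np.c_[q[0]+.055*np.cos(th),q[1]+.055*np.sin(th),0*th+z] for z in (0.0,.014)];return mask_of(c,P)
    hm=np.zeros((384,512),np.uint8);cv2.fillConvexPoly(hm,hull.astype(np.int32),1)
    g=c.atz(ce[i],.01)[:2];r=minimize(lambda q:np.abs(mm(q)-hm).sum(),g,method="Nelder-Mead",options=dict(initial_simplex=[g,g+[.01,0],g+[0,.01]]))
    print(n,"foot",r.x,r.fun/hm.sum(),st[i])
S,T
q=tri([(S,(250+150/4.214,195+(380-295)/4.214)),(T,(175+(401-295)/4.214,170+(390-295)/4.214))]);print("post top",q)
E
```

```text
[168 112  37  29 533] [352 184  19  40 607]
tri c [ 0.53116655 -0.29613085  0.08430332]
tri mouth [ 0.58751167 -0.31113925  0.05706549]
[ 0.53074066 -0.2976056   0.07343881 -0.1762524   0.2731582 ] [-10.09851867  15.        ] 0.11278206452441052 [np.float64(0.06279660081668689), np.float64(0.049985463707723624)]
[ 0.53079342 -0.29751379  0.07413132 -0.19510421  0.28202738] [-11.17864803  16.15897846] 0.11485853917929251 [np.float64(0.06022146194312621), np.float64(0.054637077236166294)]
S foot [0.52747553 0.22332058] 0.1712511009131785 [265 226  34  32 818]
T foot [0.52946079 0.22623195] 0.08845732017227083 [192 188  30  30 714]
post top [0.52803537 0.22436327 0.16137595]
```

```bash
cat >> h.py <<'E'
from scipy.spatial.transform import Rotation as Rn
def rel(s,P,R=None):
    R0=np.array(s["eef_rot"]);t=R0.T@(np.array(P)-s["eef_pos"])*100
    w=np.zeros(3) if R is None else Rn.from_matrix(R0.T@R).as_rotvec(degrees=True)
    return np.round(t,2).tolist()+np.round(w,1).tolist()
def Rlean(head,lean,flip=1):
    "tool z leaning 'lean' deg from down towards heading 'head' (deg); y horizontal at head+90"
    a=np.radians(head);h=np.array([np.cos(a),np.sin(a),0]);l=np.radians(lean)
    z=h*np.sin(l)-np.array([0,0,np.cos(l)]);y=flip*np.array([-h[1],h[0],0]);return np.c_[np.cross(y,z),y,z]
def st(s):
    print({k:np.round(s[k],3).tolist() for k in("clock","joints","eef_pos","contact_force","width")});print(np.round(s["eef_rot"],3).tolist())
E
python3 - <<'E'
from cell import *
from h import *
s=sense();print(rel(s,[.164,.6,.38]),rel(s,[.44,.21,.38],Rlean(-10,0)))
T=load("top0")
for n,uv,z in(("mug",(268,163),.1),("pens",(262,125),.09),("tumb",(323,143),.08),("tape",(286,231),.02),("orange",(356,266),.03),("tray",(193,147),.03),("boxcorner",(410,225),.1),("box2",(425,250),.1),("driver",(210,260),.02),("meter",(146,224),.03)):
    print(n,np.round(T.atz(uv,z),3))
E
```

```text
[-0.74, -2.77, -14.0, 0.0, 0.0, 0.0] [-37.28, -33.56, -13.96, -0.1, -0.0, -4.6]
mug [0.648 0.015 0.1  ]
pens [0.787 0.038 0.09 ]
tumb [ 0.731 -0.172  0.08 ]
tape [ 0.433 -0.053  0.02 ]
orange [ 0.323 -0.284  0.03 ]
tray [0.723 0.282 0.03 ]
boxcorner [ 0.454 -0.442  0.1  ]
box2 [ 0.376 -0.484  0.1  ]
driver [0.329 0.2   0.02 ]
meter [0.443 0.423 0.03 ]
```

Request:
move_arm:
  steps:
    - [1,0,0,-5,0,0,0]
    - [1,0,0,-10,0,0,0]
    - [1,-2,-2,-14,0,0,0]
    - [1,-6,-5,-14,0,0,-1]
    - [1,-10,-9,-14,0,0,-2]
    - [1,-14,-13,-14,0,0,-3]
    - [1,-18,-16,-14,0,0,-4]
    - [1,-22,-20,-14,0,0,-4.6]
    - [1,-26,-23,-14,0,0,-4.6]
    - [1,-30,-27,-14,0,0,-4.6]
    - [1,-34,-30.5,-14,0,0,-4.6]
    - [1,-37.3,-33.5,-14,0,0,-4.6]
    - [1,-37.3,-33.5,-14,0,0,-4.6]
    - [1,-37.3,-33.5,-14,0,0,-4.6]
    - [1,-37.3,-33.5,-14,0,0,-4.6]
    - [1,-37.3,-33.5,-14,0,0,-4.6]

```text
clock: 1.75
eef_pos: [0.4394, 0.212, 0.3803]
eef_rot: [[-0.985, 0.171, -0.001], [0.171, 0.985, -0.001], [0.001, -0.001, -1.0]]
contact_force: [-0.8, 0.0, -0.4]
width: 0.0916
```

```bash
python3 - <<'E'
from cell import *
from h import *
f=grab_frame("wrist");np.savez("w1.npz",**f);cv2.imwrite("pics/w1.png",f["pixels"][:,:,::-1])
s=sense();st(s)
c=Cam(f);print(c.proj([[.528,.225,.014],[.528,.225,.17]]))
E
```

```text
{'clock': 1.8, 'joints': [-0.363, 0.069, -0.15, 1.762, 0.011, 1.312, 0.883], 'eef_pos': [0.439, 0.212, 0.38], 'contact_force': [-0.044, 0.033, -0.115], 'width': 0.092}
[[-0.985, 0.171, -0.001], [0.171, 0.985, -0.001], [0.001, -0.001, -1.0]]
[[273.60300908 190.53955011]
 [279.87924672 229.7073039 ]]
```

View pics/w1.png

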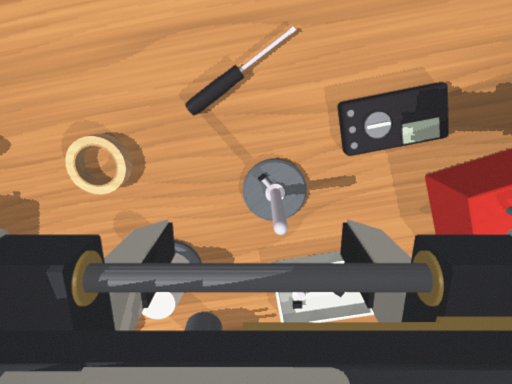

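The wrist view shows the collar at about (274,191) and the post top at about (281,228), which agrees with the estimate. I'll refine the stand from this view, then look over the bottle.

```bash
python3 - <<'E'
from cell import *
from h import *
c=load("w1");box=(235,150,80,75)
x,y,w,h=box;hsv=cv2.cvtColor(c.im,cv2.COLOR_RGB2HSV)
m=((hsv[...,1]<90)).astype(np.uint8);o=np.zeros_like(m);o[y:y+h,x:x+w]=m[y:y+h,x:x+w]
o=cv2.morphologyEx(o,cv2.MORPH_OPEN,np.ones((3,3)));n_,l,stt,ce=cv2.connectedComponentsWithStats(o);i=1+np.argmax(stt[1:,4])
hm=(l==i).astype(float);hm[216:]=0
def mm(q):
    k=mask_of(c,[np.c_[q[0]+.055*np.cos(th),q[1]+.055*np.sin(th),0*th+z] for z in (0.0,.014)]);k[216:]=0;return k
g=np.array([.528,.225]);r=minimize(lambda q:np.abs(mm(q)-hm).sum(),g,method="Nelder-Mead",options=dict(initial_simplex=[g,g+[.01,0],g+[0,.01]]))
print("foot",r.x,r.fun/hm.sum(),stt[i])
im=c.im[140:250,220:330];im=cv2.resize(im,None,fx=5,fy=5,interpolation=cv2.INTER_CUBIC);cv2.imwrite("pics/w1c.png",im[:,:,::-1])
s=sense();print(rel(s,[.43,-.28,.38],Rlean(-10,0)))
E
```

```text
foot [0.53030765 0.22607018] 0.026166217064192882 [ 243  159   64   66 3211]
[-7.47, -48.65, 0.08, -0.1, -0.0, 0.2]
```

View pics/w1c.png

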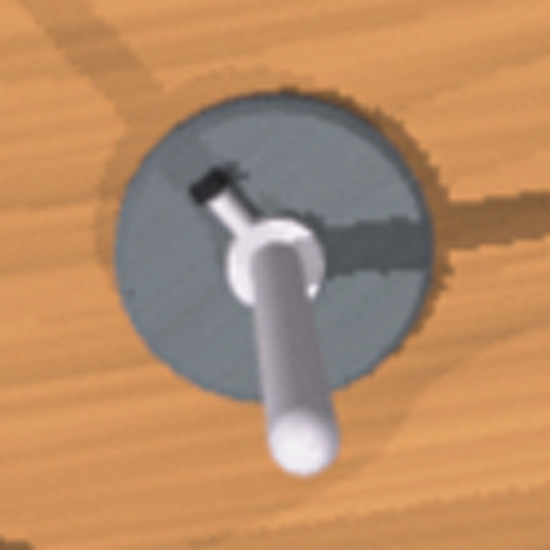

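Request:
move_arm:
  steps:
    - [1,0.5,-4,0,0,0,0]
    - [1,1,-9,0,0,0,0]
    - [1,2,-14,0,0,0,0]
    - [1,3,-19,0,0,0,0]
    - [1,4,-24,0,0,0,0]
    - [1,5,-29,0,0,0,0]
    - [1,6,-34,0,0,0,0]
    - [1,7,-38,0,0,0,0]
    - [1,7,-42,0,0,0,0]
    - [1,7,-46,0,0,0,0]
    - [1,7,-48.5,0,0,0,0]
    - [1,7,-48.5,0,0,0,0]
    - [1,7,-48.5,0,0,0,0]
    - [1,7,-48.5,0,0,0,0]

```text
clock: 3.2
eef_pos: [0.2884, -0.2523, 0.3809]
eef_rot: [[-0.986, 0.168, -0.001], [0.168, 0.986, -0.001], [0.001, -0.001, -1.0]]
contact_force: [-0.4, 0.5, 0.1]
width: 0.0916
```

```bash
python3 - <<'E'
from cell import *
from h import *
f=grab_frame("wrist");np.savez("w2.npz",**f);cv2.imwrite("pics/w2.png",f["pixels"][:,:,::-1])
s=sense();st(s)
E
```

```text
{'clock': 3.25, 'joints': [0.059, -0.195, 0.506, 1.981, 0.098, 1.333, 1.936], 'eef_pos': [0.288, -0.252, 0.381], 'contact_force': [-0.576, -0.309, 0.002], 'width': 0.092}
[[-0.986, 0.168, -0.001], [0.168, 0.986, -0.001], [0.001, -0.001, -1.0]]
```

View pics/w2.png

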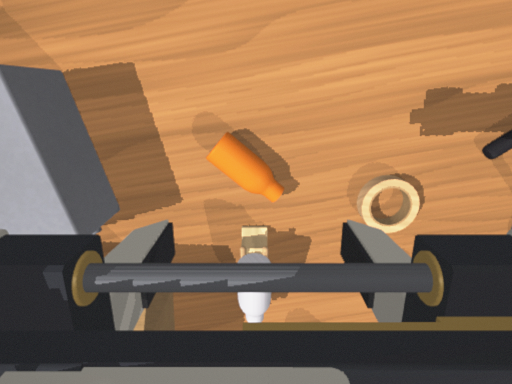

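The sign of my x shift was wrong, so the tool ended up over the orange look-alike at (245,165), at a safe height. The bottle is partly hidden at (255,285). I'll move forward.

Request:
move_arm:
  steps:
    - [1,-4,0,0,0,0,0]
    - [1,-8,-0.5,0,0,0,0]
    - [1,-11.5,-0.5,0,0,0,0]
    - [1,-14.5,-0.5,0,0,0,0]
    - [1,-14.5,-0.5,0,0,0,0]
    - [1,-14.5,-0.5,0,0,0,0]

```text
clock: 3.85
eef_pos: [0.4308, -0.2803, 0.38]
eef_rot: [[-0.986, 0.165, -0.003], [0.165, 0.986, -0.0], [0.003, -0.001, -1.0]]
contact_force: [-0.9, -0.1, -0.0]
width: 0.0919
```

```bash
cat > bot.py <<'E'
from h import *
def segb(c,box,sat=60,vmin=90):
    x,y,w,h=box;hsv=cv2.cvtColor(c.im,cv2.COLOR_RGB2HSV)
    m=((hsv[...,1]<sat)&(hsv[...,2]>vmin)).astype(np.uint8);o=np.zeros_like(m);o[y:y+h,x:x+w]=m[y:y+h,x:x+w]
    o=cv2.morphologyEx(o,cv2.MORPH_OPEN,np.ones((2,2)))
    n,l,s_,_=cv2.connectedComponentsWithStats(o);i=1+np.argmax(s_[1:,4]);m=(l==i).astype(np.uint8)
    return cv2.morphologyEx(m,cv2.MORPH_CLOSE,np.ones((5,5))).astype(float),s_[i]
E
python3 - <<'E'
from cell import *
from h import *
f=grab_frame("wrist");np.savez("w3.npz",**f);cv2.imwrite("pics/w3.png",f["pixels"][:,:,::-1])
s=sense();st(s)
c=Cam(f);print(c.proj([.5308,-.2975,.07]))
E
```

```text
{'clock': 3.9, 'joints': [0.038, 0.118, 0.54, 1.726, -0.061, 1.316, 1.994], 'eef_pos': [0.43, -0.281, 0.38], 'contact_force': [-0.363, -0.204, 0.623], 'width': 0.092}
[[-0.986, 0.166, -0.002], [0.166, 0.986, -0.0], [0.002, -0.001, -1.0]]
[[256.7377227  212.38864689]]
```

View pics/w3.png

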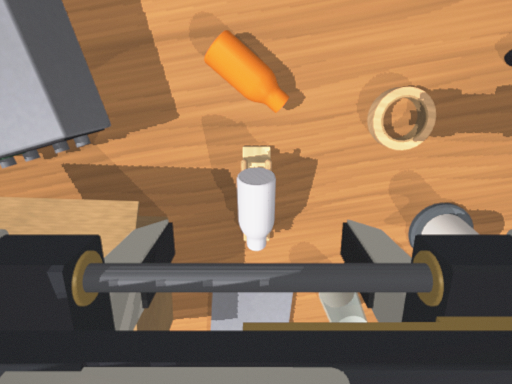

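Here the bottle runs from (257,173) at its bottom to (257,248) at its mouth, nearly along the image column. I'll do a joint fit over the three views.

```bash
python3 - <<'E'
from cell import *
from bot import *
V=[(load("scene0"),(155,105,60,45),60),(load("top0"),(345,180,30,50),60),(load("w3"),(225,160,60,95),45)]
M=[segb(*v) for v in V];[print(m[1]) for m in M]
def cost(p,full=False,use=(0,1,2)):
    x,y,z,yaw,pit=p;ax=np.array([np.cos(yaw)*np.cos(pit),np.sin(yaw)*np.cos(pit),-np.sin(pit)])
    r=bottle_pts(np.array([x,y,z]),ax)
    out=[np.abs(mask_of(V[i][0],r)-M[i][0]).sum()/M[i][0].sum() for i in use]
    return out if full else sum(out)
x0=np.array([.5308,-.2975,.072,-.18,.262])
for use in ((0,1,2),(0,2),(1,2),(2,)):
    fz=len(use)==1
    def f(q):
        q=q.copy();q[4]=np.radians(15)
        if fz:q[2]=.069
        return cost(q,use=use)
    r=minimize(f,x0,method="Nelder-Mead",options=dict(initial_simplex=np.vstack([x0,x0+np.diag([.008,.008,.008,.12,.1])]),maxiter=500))
    print(use,np.round(r.x[:3],4),np.degrees(r.x[3]).round(2),round(r.fun,3),np.round(cost([*r.x[:4],.2618],True),3))
E
```

```text
[169 114  37  28 532]
[353 185  19  40 607]
[ 238  169   39   83 2635]
(0, 1, 2) [ 0.5303 -0.2981  0.0682] -10.13 0.314 [0.064 0.191 0.058]
(0, 2) [ 0.5315 -0.2972  0.0683] -9.57 0.101 [0.067 0.246 0.034]
(1, 2) [ 0.5257 -0.2972  0.0847] -10.12 0.132 [0.528 0.057 0.076]
(2,) [ 0.5317 -0.2976  0.0714] -9.57 0.028 [0.135 0.211 0.032]
```

```bash
python3 - <<'E'
from cell import *
from h import *
s=sense();R=Rlean(-10,37);z=R[:,2]
yaw,p=np.radians(-10),np.radians(15);a=np.array([np.cos(yaw)*np.cos(p),np.sin(yaw)*np.cos(p),-np.sin(p)])
G=np.array([.531,-.2975,.070])-.035*a;T=G+.005*z;print(G,T)
for d in(.15,.1,0):print(d,T-d*z,rel(s,T-d*z,R))
E
```

```text
[ 0.49770621 -0.29162941  0.07905867] [ 0.50066957 -0.29215193  0.07506549]
0.15 [ 0.41176875 -0.27647631  0.19486082] [1.83, 0.13, 18.55, 0.1, -37.1, 0.4]
0.1 [ 0.44140236 -0.28170152  0.15492904] [-1.19, 0.11, 22.54, 0.1, -37.1, 0.4]
0 [ 0.50066957 -0.29215193  0.07506549] [-7.23, 0.08, 30.51, 0.1, -37.1, 0.4]
```

Request:
move_arm:
  steps:
    - [1,0.2,0,3,0,-6,0]
    - [1,0.5,0,6,0,-12,0]
    - [1,0.8,0,9,0,-19,0]
    - [1,1.2,0,12,0,-26,0]
    - [1,1.6,0.1,15,0,-32,0]
    - [1,1.8,0.1,18.5,0,-37,0.4]
    - [1,1.8,0.1,18.5,0,-37,0.4]
    - [1,1.8,0.1,18.5,0,-37,0.4]
    - [1,1.8,0.1,18.5,0,-37,0.4]
    - [1,1.8,0.1,18.5,0,-37,0.4]

```text
clock: 4.9
eef_pos: [0.4244, -0.2784, 0.2094]
eef_rot: [[-0.788, 0.161, 0.594], [0.132, 0.987, -0.092], [-0.601, 0.005, -0.799]]
contact_force: [0.0, -3.9, 2.1]
width: 0.0917
```

```bash
python3 - <<'E'
from cell import *
from h import *
f=grab_frame("wrist");np.savez("w4.npz",**f);cv2.imwrite("pics/w4.png",f["pixels"][:,:,::-1])
s=sense();st(s);R=Rlean(-10,37)
print(rel(s,[.5007,-.2922,.075],R));c=Cam(f);print(c.proj([[.4977,-.2916,.079],[.531,-.2975,.07]]))
E
```

```text
{'clock': 4.95, 'joints': [-0.875, -0.272, 1.563, 2.424, -0.429, 0.192, 2.572], 'eef_pos': [0.424, -0.278, 0.209], 'contact_force': [0.626, 0.459, 0.209], 'width': 0.092}
[[-0.789, 0.16, 0.593], [0.132, 0.987, -0.091], [-0.6, 0.006, -0.8]]
[1.86, -0.28, 15.41, 0.8, -0.1, 0.4]
[[254.62943917 156.08986866]
 [254.37411491 171.14312533]]
```

View pics/w4.png

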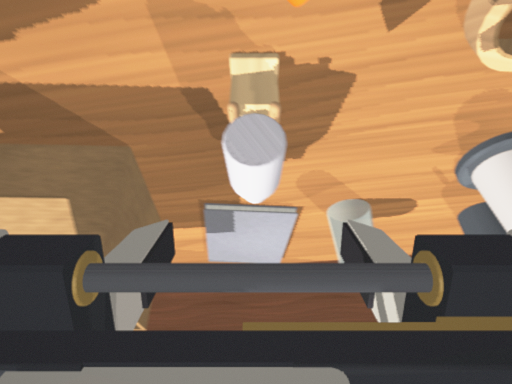

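The bottle's bottom is seen at (254,140), centred between the fingers. But joints 3, 4, 6 and 7 are at their range limits, so this wrist turn is a bad choice. I'll fit the kinematics from the poses recorded so far, so that I can plan the half-turned grasp properly.

```bash
cat > kin.py <<'E'
from h import *
D=[([-1.053,.502,-.427,1.551,.221,1.138,-.21],[.164,.628,.240],[[-0.968,0.252,-0.001],[0.252,0.968,-0.002],[0,-0.002,-1]]),
([-0.363,0.069,-0.15,1.762,0.011,1.312,0.883],[.439,.212,.38],[[-0.985,0.171,-0.001],[0.171,0.985,-0.001],[0.001,-0.001,-1]]),
([0.059,-0.195,0.506,1.981,0.098,1.333,1.936],[.288,-.252,.381],[[-0.986,0.168,-0.001],[0.168,0.986,-0.001],[0.001,-0.001,-1]]),
([0.038,0.118,0.54,1.726,-0.061,1.316,1.994],[.43,-.281,.38],[[-0.986,0.166,-0.002],[0.166,0.986,0],[0.002,-0.001,-1]]),
([-0.875,-0.272,1.563,2.424,-0.429,0.192,2.572],[.424,-.278,.209],[[-0.789,0.16,0.593],[0.132,0.987,-0.091],[-0.6,0.006,-0.8]])]
import itertools,json
def fk(q,P,sg):
    d1,L2,L3,L4,e1,e2,e3,a,o1,o5,o7,o2,o4,o6=P
    r=lambda ax,t:Rn.from_euler(ax,t).as_matrix()
    R=r('z',sg[0]*q[0]+o1);p=np.array([0,0,d1])
    R=R@r('y',q[1]+o2);R=R@r('z',sg[1]*q[2]);p=p+R@[e1,0,L2]
    R=R@r('y',sg[4]*q[3]+o4);p=p+R@[e2,0,0]
    R=R@r('z',sg[2]*q[4]+o5);p=p+R@[e3,0,L3]
    R=R@r('y',sg[5]*q[5]+o6);p=p+R@[a,0,0];R=R@r('z',sg[3]*q[6]+o7);p=p+R@[0,0,L4]
    return p,R
LIM=np.array([[-2.88,2.88],[-.31,2.03],[-1.54,1.56],[.2,2.42],[-1.41,4.55],[.19,2.02],[-2.57,2.57]])
def ik(Pt,Rt,PP,sg,q0,n=30,seed=0,marg=.06):
    rng=np.random.default_rng(seed);best=None
    lo,hi=LIM[:,0]+marg,LIM[:,1]-marg
    for i in range(n):
        x=np.clip(np.array(q0)+rng.normal(0,.5*(i>0),7),lo+1e-3,hi-1e-3)
        def f(q):
            p,R=fk(q,PP,sg);return np.r_[(p-Pt)*10,Rn.from_matrix(R.T@Rt).as_rotvec(),.003*(q-q0)]
        r=least_squares(f,x,bounds=(lo,hi),max_nfev=200);e=np.abs(r.fun[:6]).max()
        k=(e>.01,np.abs(r.x-q0).max() if e<=.01 else e)
        if best is None or k<best[0]:best=(k,r.x,e)
    return best[1],best[2]
E
cat > fit.py <<'E'
from kin import *
best=None
for sg in itertools.product([-1,1],repeat=4):
  for s45 in itertools.product([1,-1],repeat=2):
    sg_=(*sg,*s45)
    for o7 in(0,np.pi/2,np.pi,-np.pi/2):
     def f(v):
        P=[*v[:7],v[7],v[8],v[9],v[10],0,0,0];out=[]
        for q,p,R in D:
            a,b=fk(q,P,sg_);out+=list((a-p)*5)+list((b-np.array(R)).ravel())
        return np.array(out)
     r=least_squares(f,[.3,.35,.35,.25,0,0,0,0,0,0,o7],max_nfev=40)
     if best is None or r.cost<best[0]-1e-7: best=(r.cost,sg_,r.x);print(r.cost,sg_,np.round(r.x,4))
v=best[2];json.dump(dict(P=[*v,0,0,0],sg=best[1]),open("kin.json","w"))
E
time python3 fit.py
```

```text
0.002474616046808309 (-1, -1, -1, -1, 1, 1) [ 0.3661  0.4867  0.475   0.3559  0.0046 -0.0113  0.0051  0.0055 -0.0457
 -0.0041  1.5287]
real	2m9.457s
user	2m8.094s
sys	0m0.144s
```

```bash
cat > fit2.py <<'E'
from kin import *
def fkv(q,v):
    r=lambda ax,t:Rn.from_euler(ax,t).as_matrix();q=-np.array(q)*[1,-1,1,-1,1,-1,1]
    R=r('z',q[0]);p=np.array([0,0,v[0]])
    R=R@r('y',q[1]);R=R@r('z',q[2]);p=p+R@[v[4],v[5],v[1]]
    R=R@r('y',q[3]);p=p+R@[v[6],0,0];R=R@r('z',q[4]);p=p+R@[v[7],v[8],v[2]]
    R=R@r('y',q[5]);p=p+R@[v[9],0,0];R=R@r('z',q[6]+np.pi/2);p=p+R@[0,v[10],v[3]];return p,R
def f(v):
    out=[]
    for q,p,R in D:
        a,b=fkv(q,v);out+=list((a-p)*5)+list((b-np.array(R)).ravel())
    return np.r_[out,.03*np.array(v[4:])]
r=least_squares(f,[.366,.4867,.475,.356]+[0]*7);print(r.cost,np.round(r.x,4))
for q,p,R in D:
    a,b=fkv(q,r.x);print(np.round(a-p,4),Rn.from_matrix(b.T@np.array(R)).as_rotvec(degrees=True).round(2))
E
python3 fit2.py
```

```text
0.0003593111608745604 [ 0.3528  0.4965  0.4714  0.356  -0.0015 -0.0131 -0.036   0.0265 -0.0063
 -0.0016 -0.0071]
[-0.0018  0.0011 -0.0003] [0.05 0.01 0.04]
[0.0001 0.0015 0.0004] [ 0.02  0.04 -0.02]
[-0.001  -0.0035 -0.0007] [0.   0.01 0.01]
[-0.002   0.0017  0.0005] [-0.01  0.01 -0.02]
[-0.      0.0002  0.0001] [-0.04  0.01  0.  ]
```

```bash
cat > kin2.py <<'E'
from kin import *
V=[0.3528,0.4965,0.4714,0.356,-0.0015,-0.0131,-0.036,0.0265,-0.0063,-0.0016,-0.0071]
_r=lambda ax,t:Rn.from_euler(ax,t).as_matrix()
def fkv(q,v=V):
    q=-np.array(q)*[1,-1,1,-1,1,-1,1]
    R=_r('z',q[0]);p=np.array([0,0,v[0]])
    R=R@_r('y',q[1]);R=R@_r('z',q[2]);p=p+R@[v[4],v[5],v[1]]
    R=R@_r('y',q[3]);p=p+R@[v[6],0,0];R=R@_r('z',q[4]);p=p+R@[v[7],v[8],v[2]]
    R=R@_r('y',q[5]);p=p+R@[v[9],0,0];R=R@_r('z',q[6]+np.pi/2);p=p+R@[0,v[10],v[3]];return p,R
MID=LIM.mean(1);HALF=(LIM[:,1]-LIM[:,0])/2
def ik2(Pt,Rt,seeds,marg=.04):
    lo,hi=LIM[:,0]+marg,LIM[:,1]-marg;res=[]
    for s in seeds:
        x=np.clip(s,lo+1e-3,hi-1e-3)
        f=lambda q:np.r_[(fkv(q)[0]-Pt)*10,Rn.from_matrix(fkv(q)[1].T@Rt).as_rotvec()]
        r=least_squares(f,x,bounds=(lo,hi),max_nfev=60)
        e=np.abs(r.fun).max();m=(1-np.abs((r.x-MID)/HALF)).min()
        res.append((e,m,r.x))
    ok=[t for t in res if t[0]<.02]
    return max(ok,key=lambda t:t[1]) if ok else min(res,key=lambda t:t[0])
E
python3 - <<'E'
from kin2 import *
rng=np.random.default_rng(1)
def seeds(n):
    return [np.array([rng.uniform(-1.2,1.2),rng.uniform(0,1.2),rng.uniform(-1,1),rng.uniform(.8,2.3),rng.uniform(-1,4),rng.uniform(.3,1.9),rng.uniform(-2.4,2.4)]) for _ in range(n)]
T=np.array([.5007,-.2922,.075])
for lean in(37,25):
 for fl in(1,-1):
  R=Rlean(-10,lean,fl)
  for d in(0,.1):
    e,m,q=ik2(T-d*R[:,2],R,seeds(14));print("grasp",lean,fl,d,round(e,3),round(m,2),np.round(q,2))
for fl in(1,-1):
  for hd in(-60,-20,20,60,100):
    R=Rlean(hd,-38,fl);e,m,q=ik2(np.array([.530,.226,.20]),R,seeds(10));print("final",fl,hd,round(e,3),round(m,2),np.round(q,2))
E
```

```text
grasp 37 1 0 0.059 0.03 [ 1.78  1.16 -1.5   2.38  1.8   0.8   0.61]
grasp 37 1 0.1 0.087 0.04 [ 1.91  0.48 -1.38  2.38  0.77  0.23  1.37]
grasp 37 -1 0 0.017 0.04 [0.02 0.62 0.87 2.38 4.34 0.81 0.73]
grasp 37 -1 0.1 0.054 0.04 [ 1.56  0.27 -0.78  2.38 -1.05  0.23  0.11]
grasp 25 1 0 0.0 0.13 [ 1.39  0.61 -1.01  2.28  1.38  0.34  0.69]
grasp 25 1 0.1 0.0 0.14 [ 1.29  0.22 -0.71  2.26 -0.12  0.32  2.12]
grasp 25 -1 0 0.0 0.07 [ 1.42  0.62 -1.01  2.26  1.34  0.34 -2.38]
grasp 25 -1 0.1 0.0 0.16 [ 1.06  0.21 -0.41  2.24 -0.37  0.34 -0.75]
final 1 -60 0.0 0.37 [ 0.35  0.65 -0.6   1.66 -0.29  1.17  0.48]
final 1 -20 0.0 0.48 [ 0.19  0.87 -0.75  1.34  0.07  1.58  0.72]
final 1 20 0.0 0.27 [-0.28  0.85 -0.26  1.2   0.09  1.77  1.39]
final 1 60 0.0 0.26 [-0.58  0.77 -0.07  1.33  0.3   1.67  1.91]
final 1 100 0.0 0.15 [-0.61  0.6  -0.24  1.66  0.65  1.41  2.19]
final -1 -60 0.0 0.14 [-0.37  0.6   0.44  1.71 -0.8   1.4  -2.21]
final -1 -20 0.0 0.22 [-0.25  0.75  0.07  1.36 -0.36  1.62 -2.01]
final -1 20 0.0 0.28 [-0.4   0.84 -0.    1.2  -0.03  1.77 -1.62]
final -1 60 0.0 0.43 [-0.82  0.83  0.4   1.3   0.06  1.63 -1.  ]
final -1 100 0.0 0.65 [-0.69  0.61 -0.12  1.63  0.6   1.38 -0.89]
```

```bash
cat > plan.py <<'E'
from kin2 import *
rng=np.random.default_rng(2)
yaw,p=np.radians(-10),np.radians(15);a=np.array([np.cos(yaw)*np.cos(p),np.sin(yaw)*np.cos(p),-np.sin(p)])
G=np.array([.531,-.2975,.070])-.035*a
S0={1:np.array([.5,.2,.0,2.2,0,.5,1.9]),-1:np.array([.5,.2,.0,2.2,0,.5,-1.2])}
for lean in(20,25,28,31):
 for fl in(1,-1):
  R=Rlean(-10,lean,fl);T=G+.005*R[:,2];q0=None
  for d in(0,.05,.12):
    ss=[S0[fl]+rng.normal(0,.5,7)*[1,.4,1,.3,.6,.3,.5] for _ in range(8)]+([] if q0 is None else [q0+rng.normal(0,.1,7) for _ in range(4)])
    e,m,q=ik2(T-d*R[:,2],R,ss);q0=q;print("grasp",lean,fl,d,round(e,3),round(m,2),np.round(q,2))
for fl in(1,-1):
 for lean in(-44,-50,-55):
  for hd in(-20,0,20,40,60):
    R=Rlean(hd,lean,fl);Tg=np.array([.530,.226,.21])
    ss=[np.array([-.4,.8,0,1.3,0,1.8,1.3 if fl>0 else -1.6])+rng.normal(0,.4,7)*[1,.4,1,.5,.6,.3,.8] for _ in range(8)]
    e,m,q=ik2(Tg,R,ss);print("final",fl,lean,hd,round(e,3),round(m,2),np.round(q,2))
E
python3 plan.py
```

```text
grasp 20 1 0 0.0 0.06 [ 0.7   0.43 -0.14  2.16 -0.32  0.25  2.28]
grasp 20 1 0.05 0.0 0.18 [ 1.19  0.38 -0.73  2.19  0.38  0.35  1.6 ]
grasp 20 1 0.12 0.0 0.22 [ 1.23  0.2  -0.69  2.18 -0.01  0.49  1.98]
grasp 20 -1 0 0.0 0.09 [ 0.65  0.44 -0.03  2.14 -0.51  0.28 -0.65]
grasp 20 -1 0.05 0.0 0.22 [ 0.49  0.33  0.17  2.16 -0.57  0.4  -0.6 ]
grasp 20 -1 0.12 0.019 0.24 [ 0.34  0.2   0.37  2.15 -0.49  0.57 -0.67]
grasp 25 1 0 0.0 0.05 [ 1.27  0.53 -0.85  2.28  1.27  0.23  0.76]
grasp 25 1 0.05 0.0 0.12 [ 1.53  0.5  -1.13  2.29  1.02  0.35  1.01]
grasp 25 1 0.12 0.0 0.14 [ 1.57  0.22 -1.02  2.26  0.03  0.36  1.97]
grasp 25 -1 0 0.0 0.06 [ 0.63  0.43  0.06  2.23 -1.18  0.25  0.05]
grasp 25 -1 0.05 0.0 0.15 [ 0.52  0.31  0.2   2.24 -0.95  0.34 -0.18]
grasp 25 -1 0.12 0.0 0.16 [ 1.25  0.17 -0.6   2.25 -0.29  0.38 -0.82]
grasp 28 1 0 0.092 0.02 [ 0.84  0.44 -0.24  2.17 -0.52  0.23  2.53]
grasp 28 1 0.05 0.0 0.05 [ 1.51  0.46 -1.07  2.34  1.15  0.23  0.89]
grasp 28 1 0.12 0.0 0.09 [ 1.85  0.32 -1.35  2.32  0.43  0.31  1.6 ]
grasp 28 -1 0 0.013 0.02 [ 1.37  0.57 -0.91  2.29  1.48  0.23 -2.53]
g
[... 1932 characters left out ...]
1]
final -1 -50 -20 0.0 0.19 [-0.23  0.88  0.11  1.22 -0.46  1.84 -1.98]
final -1 -50 0 0.0 0.09 [-0.04  1.   -0.52  1.08  0.04  1.94 -2.1 ]
final -1 -50 20 0.031 0.04 [-0.38  0.96 -0.03  1.04 -0.03  1.98 -1.64]
final -1 -50 40 0.0 0.05 [-0.6   0.99  0.17  1.04  0.06  1.98 -1.31]
final -1 -50 60 0.0 0.19 [-0.75  0.93  0.22  1.15  0.21  1.85 -1.09]
final -1 -55 -20 0.0 0.16 [-0.02  0.95 -0.26  1.17 -0.3   1.86 -2.15]
final -1 -55 0 0.032 0.04 [-0.07  1.02 -0.44  1.04 -0.03  1.98 -2.07]
final -1 -55 20 0.113 0.04 [-0.38  0.97 -0.04  1.04 -0.03  1.98 -1.64]
final -1 -55 40 0.068 0.04 [-0.7   1.02  0.38  1.03 -0.03  1.98 -1.2 ]
final -1 -55 60 0.0 0.11 [-0.77  1.    0.27  1.09  0.21  1.92 -1.06]
```

```bash
python3 - <<'E'
from cell import *
from h import *
s=sense();print(rel(s,[.43,-.281,.36],Rlean(-10,0)))
E
```

```text
[-9.52, -0.13, -11.68, 0.6, 36.9, 0.6]
```

Request:
move_arm:
  steps:
    - [1,-1.5,0,-2,0,5,0]
    - [1,-3,0,-4,0,11,0]
    - [1,-5,0,-6,0,18,0]
    - [1,-6.5,0,-8,0,25,0]
    - [1,-8,0,-10,0,31,0]
    - [1,-9.5,0,-11.7,0.6,37,0.6]
    - [1,-9.5,0,-11.7,0.6,37,0.6]
    - [1,-9.5,0,-11.7,0.6,37,0.6]
    - [1,-9.5,0,-11.7,0.6,37,0.6]

```text
clock: 5.85
eef_pos: [0.4277, -0.28, 0.359]
eef_rot: [[-0.984, 0.176, -0.003], [0.176, 0.984, 0.002], [0.003, 0.001, -1.0]]
contact_force: [-0.3, 0.3, -0.9]
width: 0.092
```

```bash
python3 - <<'E'
from cell import *
from h import *
s=sense();st(s)
E
```

```text
{'clock': 5.85, 'joints': [-0.293, 0.166, 0.933, 1.772, -0.139, 1.276, 2.068], 'eef_pos': [0.428, -0.28, 0.359], 'contact_force': [-0.32, 0.28, -0.926], 'width': 0.092}
[[-0.984, 0.176, -0.003], [0.176, 0.984, 0.002], [0.003, 0.001, -1.0]]
```

Request:
move_arm:
  steps:
    - [1,0,0,0,0,0,6]
    - [1,0,0,0,0,0,14]
    - [1,0,0,0,0,0,22]
    - [1,0,0,0,0,0,30]
    - [1,0,0,0,0,0,38]
    - [1,0,0,0,0,0,46]
    - [1,0,0,0,0,0,54]
    - [1,0,0,0,0,0,62]
    - [1,0,0,0,0,0,70]
    - [1,0,0,0,0,0,78]
    - [1,0,0,0,0,0,86]
    - [1,0,0,0,0,0,94]
    - [1,0,0,0,0,0,102]
    - [1,0,0,0,0,0,110]
    - [1,0,0,0,0,0,118]
    - [1,0,0,0,0,0,126]
    - [1,0,0,0,0,0,134]
    - [1,0,0,0,0,0,140]
    - [1,0,0,0,0,0,140]

```text
clock: 7.75
eef_pos: [0.4261, -0.2799, 0.358]
eef_rot: [[0.869, 0.496, -0.003], [0.496, -0.869, 0.004], [-0.0, -0.005, -1.0]]
contact_force: [-0.1, 0.1, -0.4]
width: 0.0916
```

```bash
python3 - <<'E'
from cell import *
from h import *
s=sense();st(s);a=np.radians
yaw,p=a(-10),a(15);ax=np.array([np.cos(yaw)*np.cos(p),np.sin(yaw)*np.cos(p),-np.sin(p)])
R=Rlean(-10,24,-1);G=np.array([.531,-.2975,.070])-.035*ax;T=G+.005*R[:,2];print(T)
for d in(.15,.12):print(rel(s,T-d*R[:,2],R),T-d*R[:,2])
E
```

```text
{'clock': 7.75, 'joints': [-0.599, 0.382, 1.446, 1.78, -0.391, 1.335, -0.117], 'eef_pos': [0.426, -0.28, 0.358], 'contact_force': [-0.146, 0.126, -0.373], 'width': 0.092}
[[0.869, 0.496, -0.003], [0.496, -0.869, 0.004], [-0.0, -0.005, -1.0]]
[ 0.49970899 -0.29198255  0.07449094]
[1.11, 0.87, 14.65, -8.6, 23.1, 39.1] [ 0.43962538 -0.28138819  0.21152276]
[2.05, 1.67, 17.38, -8.6, 23.1, 39.1] [ 0.45164211 -0.28350706  0.18411639]
```

```bash
cat > sim.py <<'E'
from kin2 import *
def jac(q):
    p0,R0=fkv(q);J=np.zeros((6,7))
    for i in range(7):
        d=np.zeros(7);d[i]=1e-5;p,R=fkv(q+d);J[:3,i]=(p-p0)/1e-5;J[3:,i]=Rn.from_matrix(R@R0.T).as_rotvec()/1e-5
    return J
def go(q,Pt,Rt,n=40,lam=.03,kmid=0,wts=None):
    "straight interpolation from fk(q) to target with damped pinv steps, clamped to limits"
    q=np.array(q,float);p0,R0=fkv(q);w=Rn.from_matrix(R0.T@Rt).as_rotvec()
    for i in range(1,n+1):
        p=p0+(np.array(Pt)-p0)*i/n;R=R0@Rn.from_rotvec(w*i/n).as_matrix()
        for _ in range(2):
            pc,Rc=fkv(q);e=np.r_[p-pc,Rn.from_matrix(R@Rc.T).as_rotvec()];J=jac(q)
            dq=J.T@np.linalg.solve(J@J.T+lam**2*np.eye(6),e)
            q=np.clip(q+dq,LIM[:,0],LIM[:,1])
    pc,Rc=fkv(q);return q,np.linalg.norm(pc-Pt),np.degrees(np.linalg.norm(Rn.from_matrix(Rt@Rc.T).as_rotvec()))
if __name__=="__main__":
    np.set_printoptions(precision=2,suppress=True)
    A=[d[0] for d in D];PR=[(np.array(d[1]),np.array(d[2])) for d in D]
    # offset-corrected targets: use model's own fk of recorded joints
    for i in range(3):
        p,R=fkv(A[i+1]);print("obs",np.array(A[i+1]),"sim",go(A[i],p,R))
    p,R=fkv(A[4]);print("obs",np.array(A[4]),"sim",go(A[3],[.4118,-.2765,.195],Rlean(-10,37)))
    q5=[-0.293,0.166,0.933,1.772,-0.139,1.276,2.068];q6=[-0.599,0.382,1.446,1.78,-0.391,1.335,-0.117]
    p,R=fkv(q5);print("obs",np.array(q5),"sim",go(A[4],p,R))
    p,R=fkv(q6);print("obs",np.array(q6),"sim",go(q5,p,R))
E
python3 sim.py
```

```text
obs [-0.36  0.07 -0.15  1.76  0.01  1.31  0.88] sim (array([-0.35,  0.07, -0.17,  1.76,  0.01,  1.31,  0.88]), np.float64(1.6147140092587235e-06), np.float64(3.55066537671172e-05))
obs [ 0.06 -0.2   0.51  1.98  0.1   1.33  1.94] sim (array([ 0.03, -0.2 ,  0.53,  1.98,  0.1 ,  1.33,  1.93]), np.float64(5.081773012117971e-06), np.float64(0.00015927669499697127))
obs [ 0.04  0.12  0.54  1.73 -0.06  1.32  1.99] sim (array([ 0.05,  0.12,  0.52,  1.73, -0.06,  1.32,  1.99]), np.float64(6.071834984436843e-07), np.float64(1.586395737249677e-05))
obs [-0.88 -0.27  1.56  2.42 -0.43  0.19  2.57] sim (array([-0.14,  0.01,  1.04,  2.42, -1.29,  0.46,  2.57]), np.float64(0.04984249070350783), np.float64(48.46640825669442))
obs [-0.29  0.17  0.93  1.77 -0.14  1.28  2.07] sim (array([-0.4 ,  0.2 ,  1.07,  1.77, -0.18,  1.28,  2.11]), np.float64(5.067910559704207e-06), np.float64(0.00011664309731026683))
obs [-0.6   0.38  1.45  1.78 -0.39  1.33 -0.12] sim (array([-0.61,  0.42,  1.49,  1.78, -0.43,  1.35, -0.08]), np.float64(2.2220902097504824e-06), np.float64(3.6896605997399275e-05))
```

```bash
cat > search.py <<'E'
from sim import *
import sys
from multiprocessing import Pool
a=np.radians;yaw,p=a(-10),a(15);ax=np.array([np.cos(yaw)*np.cos(p),np.sin(yaw)*np.cos(p),-np.sin(p)])
G=np.array([.531,-.2975,.070])-.035*ax
Q=np.array([-0.599,0.382,1.446,1.78,-0.391,1.335,-0.117])
marg=lambda q:(np.minimum(q-LIM[:,0],LIM[:,1]-q)).min()
def run(seed):
    rng=np.random.default_rng(seed);q=Q.copy();way=[];mm=9;n=rng.integers(0,3)
    for i in range(n):
        P=[rng.uniform(.38,.65),rng.uniform(-.3,.3),rng.uniform(.32,.42)];hd=rng.uniform(-90,60);ln=rng.uniform(-25,25)
        R=Rlean(hd,ln,-1);q,e,f=go(q,P,R,20);way.append((np.round(P,2).tolist(),round(hd),round(ln)))
        if e>.005 or f>2:return None
        mm=min(mm,marg(q))
    lean=rng.choice([20,22,24,26]);R=Rlean(-10,lean,-1);T=G+.005*R[:,2];qs=[]
    for d in(.15,.05,0):
        q,e,f=go(q,T-d*R[:,2],R,16 if d<.15 else 24);qs.append(q.round(2))
        if e>.002 or f>1:return None
        mm=min(mm,marg(q))
    return mm,way,int(lean),qs
if __name__=="__main__":
    np.set_printoptions(precision=2,suppress=True)
    with Pool() as po:r=[x for x in po.map(run,range(400)) if x]
    r.sort(key=lambda x:-x[0]+.03*len(x[1]));print(len(r))
    for x in r[:8]:print(round(x[0],2),x[1],x[2],x[3])
E
nproc;time python3 search.py
```

```text
4
66
0.13 [([0.54, 0.23, 0.39], 30, -13)] 20 [array([-0.42,  0.3 ,  1.26,  2.16, -0.77,  0.73, -0.42]), array([-0.14,  0.49,  0.96,  2.18, -1.12,  0.64, -0.12]), array([-0.05,  0.59,  0.85,  2.17, -1.28,  0.61,  0.01])]
0.12 [([0.57, 0.2, 0.38], 19, -3)] 20 [array([-0.42,  0.31,  1.27,  2.16, -0.77,  0.73, -0.41]), array([-0.14,  0.5 ,  0.97,  2.18, -1.12,  0.65, -0.12]), array([-0.05,  0.59,  0.85,  2.17, -1.29,  0.62,  0.01])]
0.11 [([0.49, 0.18, 0.35], 32, -20)] 20 [array([-0.44,  0.32,  1.3 ,  2.16, -0.8 ,  0.75, -0.39]), array([-0.16,  0.51,  0.99,  2.18, -1.14,  0.66, -0.11]), array([-0.07,  0.6 ,  0.88,  2.17, -1.3 ,  0.63,  0.02])]
0.11 [([0.38, 0.29, 0.39], -8, -13)] 24 [array([ 0.22,  0.1 ,  0.52,  2.23, -0.54,  0.53, -0.59]), array([ 0.39,  0.33,  0.33,  2.23, -0.96,  0.38, -0.19]), array([ 0.51,  0.44,  0.19,  2.21, -1.16,  0.3 ,  0.01])]
0.13 [([0.45, 0.13, 0.36], 44, -12), ([0.47, -0.26, 0.41], 2, 17)] 20 [array([ 0.31,  0.12,  0.37,  2.15, -0.38,  0.6 , -0.78]), array([ 0.42,  0.34,  0.25,  2.16, -0.63,  0.41, -0.54]), array([ 0.51,  0.44,  0.14,  2.15, -0.74,  0.32, -0.43])]
0.09 [([0.54, 0.19, 0.35], 13, -2)] 20 [array([-0.39,  0.28,  1.21,  2.16, -0.73,  0.71, -0.45]), array([-0.11,  0.48,  0.92,  2.18, -1.09,  0.62, -0.14]), array([-0.02,  0.57,  0.81,  2.17, -1.26,  0.59, -0.  ])]
0.05 [] 20 [array([-0.49,  0.4 ,  1.4 ,  2.17, -0.9 ,  0.82, -0.3 ]), array([-0.23,  0.57,  1.09,  2.18, -1.2 ,  0.73, -0.06]), array([-0.14,  0.66,  0.98,  2.17, -1.36,  0.7 ,  0.05])]
0.05 [] 20 [array([-0.49,  0.4 ,  1.4 ,  2.17, -0.9 ,  0.82, -0.3 ]), array([-0.23,  0.57,  1.09,  2.18, -1.2 ,  0.73, -0.06]), array([-0.14,  0.66,  0.98,  2.17, -1.36,  0.7 ,  0.05])]
real	0m37.684s
user	2m19.424s
sys	0m0.189s
```

```bash
cat > s2.py <<'E'
from search import *
def run2(a):
    lean,hd,mid,way=a
    q=Q.copy();mg=9;log=[]
    if way:
        q,e,f=go(q,way[0],Rlean(way[1],way[2],-1),20)
    R=Rlean(-10,lean,-1);T=G+.005*R[:,2]
    for d in(.15,0):
        q,e,f=go(q,T-d*R[:,2],R,24);mg=min(mg,marg(q))
        if e>.002 or f>1:return None
    log.append(q)
    q,e,f=go(q,T+[0,0,.22],R,24);mg=min(mg,marg(q));
    if e>.003 or f>1:return None
    fl=75-lean
    for P,h,l in (([.56,-.05,.38],-10+(hd+10)*mid,lean-75*mid),([.53,.226,.32],hd,-fl),([.53,.226,.16],hd,-fl)):
        q,e,f=go(q,P,Rlean(h,l,-1),24);mg=min(mg,marg(q));log.append(q)
        if e>.003 or f>1:return None
    return mg,a,np.round(log,2)
if __name__=="__main__":
    np.set_printoptions(precision=2,suppress=True)
    ways=[None,([.54,.2,.38],25,-8),([.38,.29,.39],-8,-13)]
    L=[(l,h,m,w) for l in(14,18,20,22) for h in(-60,-30,0,30,60,90,120) for m in(.4,) for w in ways]
    with Pool() as po:r=[x for x in po.map(run2,L) if x]
    r.sort(key=lambda x:-x[0]);print(len(r))
    for x in r[:9]:print(round(x[0],2),x[1],x[2].tolist())
E
python3 s2.py
```

```text
21
0.34 (14, 120, 0.4, ([0.38, 0.29, 0.39], -8, -13)) [[0.04, 0.56, 0.7, 2.08, -0.92, 0.58, -0.35], [-0.61, 0.48, 0.83, 1.43, -0.12, 1.55, -0.63], [-1.43, 0.64, 0.64, 1.73, 0.65, 1.33, -0.61], [-1.38, 0.88, 0.57, 1.77, 0.6, 1.13, -0.78]]
0.3 (14, 90, 0.4, ([0.38, 0.29, 0.39], -8, -13)) [[0.04, 0.56, 0.7, 2.08, -0.92, 0.58, -0.35], [-0.58, 0.51, 0.86, 1.4, -0.19, 1.6, -0.78], [-1.19, 0.87, 0.65, 1.33, 0.36, 1.72, -0.63], [-1.16, 1.05, 0.59, 1.37, 0.28, 1.55, -0.75]]
0.28 (18, 90, 0.4, ([0.38, 0.29, 0.39], -8, -13)) [[0.04, 0.55, 0.72, 2.14, -1.11, 0.55, -0.14], [-0.65, 0.5, 0.97, 1.45, -0.25, 1.55, -0.73], [-1.23, 0.87, 0.76, 1.34, 0.27, 1.67, -0.56], [-1.2, 1.04, 0.69, 1.39, 0.19, 1.49, -0.68]]
0.28 (18, 120, 0.4, ([0.38, 0.29, 0.39], -8, -13)) [[0.04, 0.55, 0.72, 2.14, -1.11, 0.55, -0.14], [-0.66, 0.46, 0.94, 1.47, -0.2, 1.51, -0.57], [-1.49, 0.65, 0.76, 1.73, 0.55, 1.27, -0.51], [-1.43, 0.88, 0.68, 1.78, 0.48, 1.06, -0.67]]
0.19 (18, 90, 0.4, ([0.54, 0.2, 0.38], 25, -8)) [[-0.09, 0.62, 0.89, 2.14, -1.22, 0.65, -0.06], [-0.74, 0.59, 1.19, 1.45, -0.37, 1.59, -0.61], [-1.33, 0.97, 1.0
[... 306 characters left out ...]
]
0.16 (14, 90, 0.4, ([0.54, 0.2, 0.38], 25, -8)) [[-0.16, 0.69, 0.99, 2.08, -1.15, 0.75, -0.18], [-0.74, 0.67, 1.24, 1.4, -0.4, 1.66, -0.58], [-1.35, 1.05, 1.07, 1.32, 0.1, 1.66, -0.38], [-1.32, 1.22, 0.97, 1.36, -0.02, 1.51, -0.5]]
0.16 (14, 120, 0.4, ([0.54, 0.2, 0.38], 25, -8)) [[-0.16, 0.69, 0.99, 2.08, -1.15, 0.75, -0.18], [-0.78, 0.64, 1.22, 1.43, -0.34, 1.59, -0.42], [-1.69, 0.9, 1.15, 1.72, 0.27, 1.16, -0.27], [-1.62, 1.11, 1.0, 1.76, 0.17, 0.99, -0.41]]
0.13 (20, 90, 0.4, ([0.54, 0.2, 0.38], 25, -8)) [[-0.04, 0.58, 0.84, 2.17, -1.28, 0.61, 0.01], [-0.74, 0.55, 1.16, 1.47, -0.36, 1.55, -0.63], [-1.31, 0.93, 0.95, 1.34, 0.14, 1.63, -0.44], [-1.28, 1.1, 0.87, 1.41, 0.03, 1.45, -0.55]]
```

```bash
python3 - <<'E'
from cell import *
from h import *
s=sense();print(rel(s,[.38,.29,.39],Rlean(-8,-13,-1)))
E
```

```text
[24.23, -51.8, -2.95, 4.0, -12.4, 37.6]
```

Request:
move_arm:
  steps:
    - [1,1.5,-3,-0.2,0.2,-0.8,2.3]
    - [1,3,-6.5,-0.4,0.5,-1.6,4.7]
    - [1,4.8,-10.4,-0.6,0.8,-2.5,7.5]
    - [1,6.7,-14.4,-0.8,1.1,-3.4,10.4]
    - [1,8.6,-18.4,-1,1.4,-4.4,13.3]
    - [1,10.5,-22.4,-1.3,1.7,-5.4,16.2]
    - [1,12.4,-26.4,-1.5,2,-6.3,19.2]
    - [1,14.3,-30.5,-1.7,2.3,-7.3,22.1]
    - [1,16.2,-34.6,-2,2.7,-8.3,25.1]
    - [1,18.1,-38.6,-2.2,3,-9.2,28]
    - [1,20,-42.7,-2.4,3.3,-10.2,31]
    - [1,21.8,-46.6,-2.7,3.6,-11.2,33.8]
    - [1,23.3,-49.8,-2.8,3.8,-11.9,36.2]
    - [1,24.2,-51.8,-3,4,-12.4,37.6]
    - [1,24.2,-51.8,-3,4,-12.4,37.6]
    - [1,24.2,-51.8,-3,4,-12.4,37.6]

```text
clock: 9.35
eef_pos: [0.3794, 0.2887, 0.3902]
eef_rot: [[0.965, -0.138, -0.223], [-0.134, -0.99, 0.031], [-0.225, 0.0, -0.974]]
contact_force: [0.8, -1.9, -0.0]
width: 0.0923
```

```bash
python3 - <<'E'
from cell import *
from search import *
s=sense();st(s)
for lean in (18,20):
    R=Rlean(-10,lean,-1);T=G+.005*R[:,2];r=rel(s,T-.13*R[:,2],R);print(lean,T,r)
    q,e,f=go(s["joints"],T-.13*R[:,2],R,24);print(q,e,f);q,e,f=go(q,T,R,24);print(q,e,f)
E
```

```text
{'clock': 9.35, 'joints': [-1.34, 0.202, 0.876, 1.685, -0.282, 1.521, -2.127], 'eef_pos': [0.379, 0.289, 0.39], 'contact_force': [0.827, -1.901, -0.004], 'width': 0.092}
[[0.965, -0.138, -0.223], [-0.134, -0.99, 0.031], [-0.225, 0.0, -0.974]]
18 [ 0.49922782 -0.29189771  0.07430338] [19.77, 55.71, 15.19, -0.1, 31.0, 2.1]
[-1.39122943 -0.31        1.56        2.17604888  0.60686831  0.65768244
 -1.74402727] 0.09665952107953134 13.278726319739652
[-1.65729061 -0.31        1.56        2.40567559  1.32217832  0.52172415
 -2.50717505] 0.22077362977309445 27.508070929863166
20 [ 0.49939033 -0.29192636  0.0743602 ] [19.4, 55.69, 15.42, -0.1, 33.0, 2.1]
[-1.34451263 -0.31        1.56        2.2043874   0.60414006  0.60324165
 -1.73138762] 0.0831701678149732 11.833522600674993
[-1.65697824 -0.31        1.56        2.42        1.42143711  0.49736046
 -2.57      ] 0.2277451022795213 29.18995424806754
```

```bash
cat > s3.py <<'E'
from search import *
np.set_printoptions(precision=2,suppress=True)
print(go(Q,[.38,.29,.39],Rlean(-8,-13,-1),20))
print(go(Q,[.38,.29,.39],Rlean(-8,-13,-1),60))
q=Q.copy();p0,R0=fkv(q)
E
python3 s3.py
```

```text
(array([-1.15,  0.19,  0.68,  1.67, -0.25,  1.52, -2.14]), np.float64(7.266358509795725e-06), np.float64(0.0001570857332006683))
(array([-0.55,  0.15, -0.02,  1.67, -0.14,  1.5 , -2.25]), np.float64(9.715671751834516e-07), np.float64(1.9746768074872706e-05))
```

```bash
cat > s4.py <<'E'
from sim import *
from multiprocessing import Pool
import json,sys
yaw,p=np.radians(-10),np.radians(15);ax=np.array([np.cos(yaw)*np.cos(p),np.sin(yaw)*np.cos(p),-np.sin(p)])
G=np.array([.531,-.2975,.070])-.035*ax
def jacf(q):
    # analytic-ish: joint axes
    v=V;s=-np.array(q)*[1,-1,1,-1,1,-1,1];sg=-np.array([1,-1,1,-1,1,-1,1.])
    R=np.eye(3);p=np.zeros(3);ax_=[];or_=[]
    off=[[0,0,v[0]],[0,0,0],[v[4],v[5],v[1]],[v[6],0,0],[v[7],v[8],v[2]],[v[9],0,0],[0,v[10],v[3]]];s=s.copy();s[6]+=np.pi/2
    for i in range(7):
        k=2 if i%2==0 else 1
        ax_.append(R[:,k]*sg[i]);or_.append(p.copy())
        c,d=np.cos(s[i]),np.sin(s[i])
        M=np.array([[c,-d,0],[d,c,0],[0,0,1]]) if k==2 else np.array([[c,0,d],[0,1,0],[-d,0,c]])
        R=R@M;p=p+R@off[i]
    J=np.array([np.r_[np.cross(a_,p-o),a_] for a_,o in zip(ax_,or_)]).T
    return p,R,J
def rv(M):
    return Rn.from_matrix(M).as_rotvec()
def go2(q,Pt,Rt,n=24,lam=.02):
    q=np.array(q,float);p0,R0,_=jacf(q);w=rv(R0.T@Rt);mg=9
    for i in range(1,n+1):
        pp=p0+(np.array(Pt)-p0)*i/n;RR=R0@Rn.from_rotvec(w*i/n).as_matrix()
        pc,Rc,J=jacf(q);e=np.r_[pp-pc,rv(RR@Rc.T)]
        q=q+J.T@np.linalg.solve(J@J.T+lam**2*np.eye(6),e)
        mg=min(mg,np.minimum(q-LIM[:,0],LIM[:,1]-q).min())
        if mg<.03:return None
    pc,Rc,J=jacf(q)
    if np.linalg.norm(pc-Pt)>.01 or np.linalg.norm(rv(Rt@Rc.T))>.05:return None
    return q,mg
def run(a):
    seed,Q=a;rng=np.random.default_rng(seed);q=np.array(Q);way=[];mm=9
    for i in range(rng.integers(0,4)):
        P=[rng.uniform(.36,.68),rng.uniform(-.32,.42),rng.uniform(.33,.5)];hd=rng.uniform(-120,60);ln=rng.uniform(-45,30)
        r=go2(q,P,Rlean(hd,ln,-1))
        if r is None:return None
        q=r[0];mm=min(mm,r[1]);way.append((np.round(P,2).tolist(),round(hd),round(ln),q.round(2).tolist()))
    lean=rng.choice([16,18,20]);R=Rlean(-10,lean,-1);T=G+.005*R[:,2];log=[]
    hd=rng.choice([60,90,120]);fl=75-lean
    for P,h,l in ((T-.13*R[:,2],-10,lean),(T,-10,lean),(T+[0,0,.2],-10,lean),([.56,-.05,.38],-10+(hd+10)*.4,lean-30),([.53,.226,.32],hd,-fl),([.53,.226,.16],hd,-fl)):
        r=go2(q,P,Rlean(h,l,-1))
        if r is None:return None
        q=r[0];mm=min(mm,r[1]);log.append(q.round(2).tolist())
    return mm,way,(int(lean),int(hd)),log
if __name__=="__main__":
    Q=json.loads(sys.argv[1]);pp,RR,_=jacf(Q);assert np.allclose(pp,fkv(Q)[0]) and np.allclose(RR,fkv(Q)[1])
    with Pool() as po:r=[x for x in po.map(run,[(i,Q) for i in range(8000)],chunksize=50) if x]
    r.sort(key=lambda x:-x[0]+.05*len(x[1]));print(len(r))
    for x in r[:5]:
        print(round(x[0],3),x[2]);[print("  w",w) for w in x[1]];print("  ",x[3])
E
time python3 s4.py "[-1.34,0.202,0.876,1.685,-0.282,1.521,-2.127]"
```

```text
1068
0.313 (16, 120)
  w ([0.6, -0.21, 0.34], -84, -6, [-0.31, 0.63, 1.14, 1.44, -0.64, 1.52, -2.2])
   [[-0.12, 0.27, 0.85, 2.09, -0.55, 0.69, -0.65], [0.13, 0.52, 0.59, 2.1, -0.92, 0.51, -0.33], [-0.21, 0.24, 0.92, 1.94, -0.44, 0.85, -0.81], [-0.53, 0.42, 0.71, 1.45, -0.08, 1.52, -0.68], [-1.31, 0.57, 0.47, 1.73, 0.72, 1.38, -0.66], [-1.28, 0.81, 0.43, 1.78, 0.69, 1.17, -0.84]]
0.313 (16, 120)
  w ([0.6, -0.22, 0.37], -53, 1, [-0.36, 0.55, 1.09, 1.44, -0.48, 1.43, -1.77])
   [[-0.12, 0.28, 0.87, 2.09, -0.56, 0.69, -0.65], [0.12, 0.52, 0.6, 2.1, -0.92, 0.51, -0.32], [-0.22, 0.25, 0.93, 1.94, -0.45, 0.85, -0.8], [-0.54, 0.42, 0.72, 1.45, -0.08, 1.52, -0.67], [-1.32, 0.58, 0.49, 1.73, 0.71, 1.37, -0.65], [-1.28, 0.81, 0.44, 1.78, 0.68, 1.17, -0.84]]
0.313 (16, 120)
  w ([0.55, -0.03, 0.39], -54, 1, [-0.88, 0.32, 1.15, 1.65, -0.29, 1.36, -2.2])
   [[-0.13, 0.28, 0.87, 2.09, -0.56, 0.7, -0.64], [0.12, 0.52, 0.6, 2.1, -0.93, 0.52, -0.32], [-0.22, 0.25, 0.94, 1.94, -0.45, 0.85, -0.8], [-0.54, 0.42, 0.73, 1.45, -0.09, 1.52, -0.67], [-1.33, 0.58, 0.5, 1.73, 0.7, 1.37, -0.65], [-1.29, 0.82, 0.45, 1.78, 0.67, 1.16, -0.83]]
0.313 (16, 120)
  w ([0.67, -0.27, 0.47], -33, 13, [-0.29, 0.5, 1.05, 1.27, -0.46, 1.37, -1.47])
   [[-0.14, 0.28, 0.89, 2.09, -0.57, 0.7, -0.64], [0.11, 0.53, 0.61, 2.1, -0.94, 0.52, -0.31], [-0.23, 0.25, 0.96, 1.94, -0.46, 0.86, -0.79], [-0.55, 0.43, 0.74, 1.45, -0.1, 1.52, -0.66], [-1.34, 0.59, 0.52, 1.73, 0.69, 1.36, -0.64], [-1.3, 0.82, 0.47, 1.78, 0.66, 1.15, -0.82]]
0.313 (16, 120)
  w ([0.49, -0.08, 0.33], -46, -4, [-0.77, 0.3, 1.16, 1.78, -0.31, 1.31, -1.91])
   [[-0.14, 0.28, 0.89, 2.09, -0.57, 0.7, -0.64], [0.11, 0.53, 0.61, 2.1, -0.94, 0.52, -0.31], [-0.23, 0.25, 0.96, 1.94, -0.46, 0.86, -0.79], [-0.55, 0.43, 0.74, 1.45, -0.1, 1.52, -0.66], [-1.34, 0.59, 0.52, 1.73, 0.69, 1.36, -0.64], [-1.3, 0.82, 0.47, 1.78, 0.66, 1.15, -0.82]]
real	2m3.926s
user	8m3.856s
sys	0m0.206s
```

```bash
python3 - <<'E'
from cell import *
from h import *
s=sense();r=rel(s,[.6,-.22,.37],Rlean(-53,0,-1));print(r)
for i in range(1,13):print(np.round(np.array(r)*i/12,1).tolist())
E
```

```text
[28.58, 47.35, -4.5, 5.1, 12.3, 44.9]
[2.4, 3.9, -0.4, 0.4, 1.0, 3.7]
[4.8, 7.9, -0.8, 0.8, 2.1, 7.5]
[7.1, 11.8, -1.1, 1.3, 3.1, 11.2]
[9.5, 15.8, -1.5, 1.7, 4.1, 15.0]
[11.9, 19.7, -1.9, 2.1, 5.1, 18.7]
[14.3, 23.7, -2.2, 2.6, 6.2, 22.4]
[16.7, 27.6, -2.6, 3.0, 7.2, 26.2]
[19.1, 31.6, -3.0, 3.4, 8.2, 29.9]
[21.4, 35.5, -3.4, 3.8, 9.2, 33.7]
[23.8, 39.5, -3.8, 4.2, 10.2, 37.4]
[26.2, 43.4, -4.1, 4.7, 11.3, 41.2]
[28.6, 47.4, -4.5, 5.1, 12.3, 44.9]
```

Request:
move_arm:
  steps:
    - [1,1.2,2,-0.2,0.2,0.5,1.9]
    - [1,3,5,-0.5,0.5,1.3,4.7]
    - [1,4.8,7.9,-0.8,0.8,2.1,7.5]
    - [1,7.1,11.8,-1.1,1.3,3.1,11.2]
    - [1,9.5,15.8,-1.5,1.7,4.1,15]
    - [1,11.9,19.7,-1.9,2.1,5.1,18.7]
    - [1,14.3,23.7,-2.2,2.6,6.2,22.4]
    - [1,16.7,27.6,-2.6,3,7.2,26.2]
    - [1,19.1,31.6,-3,3.4,8.2,29.9]
    - [1,21.4,35.5,-3.4,3.8,9.2,33.7]
    - [1,23.8,39.5,-3.8,4.2,10.2,37.4]
    - [1,26.2,43.4,-4.1,4.7,11.3,41.2]
    - [1,27.8,46,-4.4,5,12,43.6]
    - [1,28.6,47.4,-4.5,5.1,12.3,45]
    - [1,28.6,47.4,-4.5,5.1,12.3,45]
    - [1,28.6,47.4,-4.5,5.1,12.3,45]

```text
clock: 10.95
eef_pos: [0.5981, -0.2235, 0.3707]
eef_rot: [[0.597, -0.803, 0.0], [-0.803, -0.597, -0.001], [0.001, 0.001, -1.0]]
contact_force: [-0.1, 0.4, -0.5]
width: 0.0918
```

```bash
python3 - <<'E'
from cell import *
from s4 import *
s=sense();st(s)
R=Rlean(-10,18,-1);T=G+.005*R[:,2];P=T-.13*R[:,2];r=rel(s,P,R);print(T,P,r)
pm=fkv(s["joints"])[0]-s["eef_pos"];print(pm)
a=go2(s["joints"],P+pm,R);print(a);print(go2(a[0],T+pm,R))
for i in (1,3,5,7,9,10):print(np.round(np.array(r)*i/10,1).tolist())
E
```

```text
{'clock': 10.95, 'joints': [-0.396, 0.549, 1.098, 1.45, -0.488, 1.436, -1.797], 'eef_pos': [0.598, -0.223, 0.371], 'contact_force': [-0.136, 0.417, -0.457], 'width': 0.092}
[[0.597, -0.803, 0.0], [-0.803, -0.597, -0.001], [0.001, 0.001, -1.0]]
[ 0.49922782 -0.29189771  0.07430338] [ 0.45966592 -0.28492188  0.19794073] [-3.34, 14.76, 17.28, 6.9, 17.1, -43.0]
[ 0.00312861  0.02239975 -0.00164164]
(array([-0.19086572,  0.23290125,  0.88528053,  2.15208221, -0.56701208,
        0.62953763, -0.66203628]), np.float64(0.2679177863810027))
(array([ 0.1096875 ,  0.49463296,  0.57037386,  2.15596419, -1.0113607 ,
        0.45626589, -0.25699045]), np.float64(0.2560257144696316))
[-0.3, 1.5, 1.7, 0.7, 1.7, -4.3]
[-1.0, 4.4, 5.2, 2.1, 5.1, -12.9]
[-1.7, 7.4, 8.6, 3.4, 8.6, -21.5]
[-2.3, 10.3, 12.1, 4.8, 12.0, -30.1]
[-3.0, 13.3, 15.6, 6.2, 15.4, -38.7]
[-3.3, 14.8, 17.3, 6.9, 17.1, -43.0]
```

Request:
move_arm:
  steps:
    - [1,-0.3,1.5,1.2,0.7,1.7,-4.3]
    - [1,-0.8,3.3,3.5,1.6,3.9,-9.9]
    - [1,-1.3,5.6,6.2,2.6,6.4,-16.4]
    - [1,-1.8,7.9,9,3.7,9.1,-23]
    - [1,-2.3,10.3,12,4.8,12,-30]
    - [1,-2.8,12.5,14.6,5.8,14.5,-36.5]
    - [1,-3.2,14.2,16.6,6.6,16.5,-41.5]
    - [1,-3.3,14.8,17.3,6.9,17.1,-43]
    - [1,-3.3,14.8,17.3,6.9,17.1,-43]
    - [1,-3.3,14.8,17.3,6.9,17.1,-43]
    - [1,-3.3,14.8,17.3,6.9,17.1,-43]

```text
clock: 12.05
eef_pos: [0.461, -0.2852, 0.1989]
eef_rot: [[0.936, -0.172, 0.306], [-0.164, -0.985, -0.053], [0.311, -0.0, -0.95]]
contact_force: [-0.6, -0.5, -0.1]
width: 0.0918
```

```bash
python3 - <<'E'
from cell import *
from s4 import *
f=grab_frame("wrist");np.savez("w5.npz",**f);cv2.imwrite("pics/w5.png",f["pixels"][:,:,::-1])
s=sense();st(s)
R=Rlean(-10,18,-1);T=G+.005*R[:,2];print(T,rel(s,T,R))
c=Cam(f);print(c.proj([G,G+.035*ax,G-.03*ax,G+.1*ax]))
E
```

```text
{'clock': 12.1, 'joints': [-0.187, 0.247, 0.878, 2.139, -0.583, 0.634, -0.655], 'eef_pos': [0.461, -0.285, 0.199], 'contact_force': [-0.945, -0.601, -0.544], 'width': 0.092}
[[0.936, -0.172, 0.306], [-0.164, -0.985, -0.053], [0.311, -0.0, -0.951]]
[ 0.49922782 -0.29189771  0.07430338] [-0.18, 0.01, 13.04, -0.0, -0.1, 0.1]
[[257.92106581 182.95412481]
 [257.97633318 146.38108756]
 [257.87049082 216.4219915 ]
 [258.06956783  84.68330879]]
```

View pics/w5.png

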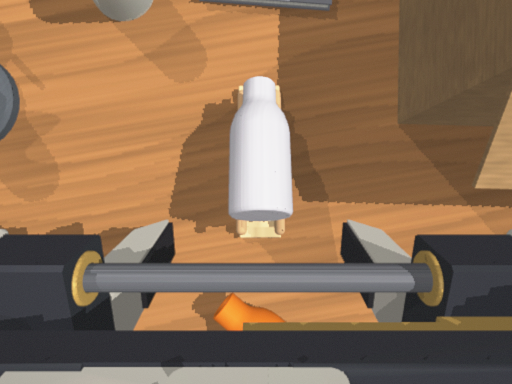

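The bottle is upright in the picture, centred on column 260 (predicted 258), with its bottom edge at row 215. I'll advance with a 1.5 mm sideways correction.

Request:
move_arm:
  steps:
    - [1,-0.1,0.15,2,0,0,0]
    - [1,-0.2,0.15,4.5,0,0,0]
    - [1,-0.2,0.15,7,0,0,0]
    - [1,-0.2,0.15,9,0,0,0]
    - [1,-0.2,0.15,10.5,0,0,0]
    - [1,-0.2,0.15,11.8,0,0,0]
    - [1,-0.2,0.15,12.6,0,0,0]
    - [1,-0.2,0.15,13,0,0,0]
    - [1,-0.2,0.15,13,0,0,0]
    - [1,-0.2,0.15,13,0,0,0]
    - [1,-0.2,0.15,13,0,0,0]

```text
clock: 13.2
eef_pos: [0.499, -0.2934, 0.0753]
eef_rot: [[0.936, -0.172, 0.307], [-0.164, -0.985, -0.054], [0.312, 0.0, -0.95]]
contact_force: [0.1, -0.2, -0.2]
width: 0.0917
```

```bash
python3 - <<'E'
from cell import *
from s4 import *
f=grab_frame("wrist");np.savez("w6.npz",**f)
g=grab_frame("scene")["pixels"][80:190,120:260];g=cv2.resize(g,None,fx=4,fy=4,interpolation=cv2.INTER_CUBIC)
cv2.imwrite("pics/w6.png",f["pixels"][:,:,::-1]);cv2.imwrite("pics/s6.png",g[:,:,::-1])
s=sense();st(s)
R=Rlean(-10,18,-1);T=G+.005*R[:,2];print(T,rel(s,T,R))
E
```

```text
{'clock': 13.3, 'joints': [0.085, 0.515, 0.57, 2.128, -1.009, 0.459, -0.292], 'eef_pos': [0.499, -0.293, 0.075], 'contact_force': [-0.243, -0.277, -0.191], 'width': 0.092}
[[0.936, -0.172, 0.307], [-0.163, -0.985, -0.054], [0.312, 0.0, -0.95]]
[ 0.49922782 -0.29189771  0.07430338] [-0.02, -0.15, 0.08, -0.0, -0.2, 0.1]
```

View pics/w6.png

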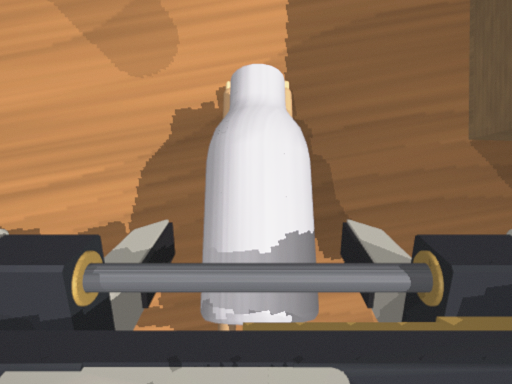

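View pics/s6.png

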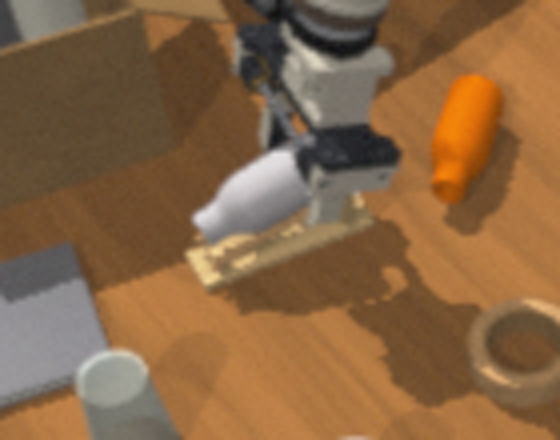

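The bottle sits centred between the fingers (columns 205–313 at the body). I'll close the gripper.

Request:
move_arm:
  steps:
    - [0.6,0,0,0,0,0,0]
    - [0.5,0,0,0,0,0,0]
    - [0.5,0,0,0,0,0,0]
    - [0.4,0,0,0,0,0,0]
    - [0.4,0,0,0,0,0,0]
    - [0.4,0,0,0,0,0,0]
    - [0.4,0,0,0,0,0,0]
    - [0.4,0,0,0,0,0,0]

```text
clock: 14.1
eef_pos: [0.4989, -0.294, 0.0753]
eef_rot: [[0.936, -0.173, 0.307], [-0.164, -0.985, -0.055], [0.312, 0.001, -0.95]]
contact_force: [-0.1, -2.5, -0.2]
width: 0.0562
```

```bash
python3 - <<'E'
from cell import *
from s4 import *
s=sense();st(s);print(np.array(s["moment"]).round(2),rel(s,np.array(s["eef_pos"])+[0,0,.2]))
E
```

```text
{'clock': 14.1, 'joints': [0.085, 0.515, 0.57, 2.127, -1.009, 0.459, -0.293], 'eef_pos': [0.499, -0.294, 0.075], 'contact_force': [-0.094, -2.457, -0.169], 'width': 0.056}
[[0.936, -0.173, 0.307], [-0.164, -0.985, -0.055], [0.312, 0.001, -0.95]]
[-0.5   0.6  -0.17] [6.24, 0.02, -19.0, 0.0, 0.0, 0.0]
```

Request:
move_arm:
  steps:
    - [0.4,0.15,0,-0.5,0,0,0]
    - [0.4,0.5,0,-1.4,0,0,0]
    - [0.4,0.9,0,-2.8,0,0,0]
    - [0.4,1.5,0,-4.7,0,0,0]
    - [0.4,2.3,0,-7,0,0,0]
    - [0.4,3.1,0,-9.5,0,0,0]
    - [0.4,3.9,0,-12,0,0,0]
    - [0.4,4.8,0,-14.5,0,0,0]
    - [0.4,5.5,0,-16.8,0,0,0]
    - [0.4,6,0,-18.3,0,0,0]
    - [0.4,6.2,0,-19,0,0,0]
    - [0.4,6.2,0,-19,0,0,0]
    - [0.4,6.2,0,-19,0,0,0]

```text
clock: 15.4
eef_pos: [0.4981, -0.2929, 0.2742]
eef_rot: [[0.936, -0.172, 0.306], [-0.164, -0.985, -0.054], [0.31, 0.0, -0.951]]
contact_force: [-0.4, 0.1, -1.5]
width: 0.0564
```

```bash
python3 - <<'E'
from cell import *
from s4 import *
f=grab_frame("wrist");np.savez("w7.npz",**f)
cv2.imwrite("pics/w7.png",f["pixels"][:,:,::-1])
s=sense();st(s);q=np.array(s["joints"]);pm=fkv(q)[0]-s["eef_pos"];print(pm)
for hd in(60,75,90,105,120):
    a=q.copy();out=[]
    for P,h,l in (([.56,-.05,.38],-10+(hd+10)*.4,18-30),([.53,.226,.36],hd,-57),([.53,.226,.15],hd,-57)):
        r=go2(a,np.array(P)+pm*0,Rlean(h,l,-1))
        if r is None: out.append("X");break
        a=r[0];out.append((a.round(2).tolist(),round(r[1],2)))
    print(hd,out)
E
```

```text
{'clock': 15.45, 'joints': [-0.301, 0.21, 0.975, 1.987, -0.446, 0.795, -0.828], 'eef_pos': [0.498, -0.293, 0.274], 'contact_force': [-0.286, -0.121, -1.677], 'width': 0.056}
[[0.937, -0.172, 0.305], [-0.164, -0.985, -0.054], [0.31, 0.0, -0.951]]
[ 0.00465637  0.02121606 -0.00119695]
60 [([-0.54, 0.46, 0.83, 1.43, -0.22, 1.57, -0.97], np.float64(0.45)), 'X']
75 [([-0.54, 0.45, 0.81, 1.44, -0.19, 1.55, -0.89], np.float64(0.45)), ([-1.02, 0.87, 0.59, 1.13, 0.28, 1.95, -0.7], np.float64(0.07)), ([-1.0, 1.08, 0.52, 1.22, 0.17, 1.7, -0.85], np.float64(0.08))]
90 [([-0.55, 0.44, 0.79, 1.45, -0.17, 1.54, -0.81], np.float64(0.45)), ([-1.14, 0.77, 0.57, 1.31, 0.41, 1.76, -0.63], np.float64(0.26)), ([-1.11, 1.0, 0.5, 1.4, 0.31, 1.51, -0.8], np.float64(0.27))]
105 [([-0.55, 0.42, 0.77, 1.46, -0.14, 1.52, -0.73], np.float64(0.45)), ([-1.25, 0.65, 0.55, 1.5, 0.54, 1.58, -0.59], np.float64(0.44)), ([-1.21, 0.91, 0.48, 1.59, 0.46, 1.32, -0.78], np.float64(0.45))]
120 [([-0.56, 0.41, 0.76, 1.47, -0.11, 1.5, -0.65], np.float64(0.45)), ([-1.34, 0.52, 0.52, 1.7, 0.69, 1.41, -0.58], np.float64(0.53)), ([-1.29, 0.82, 0.46, 1.79, 0.64, 1.12, -0.81], np.float64(0.62))]
```

View pics/w7.png

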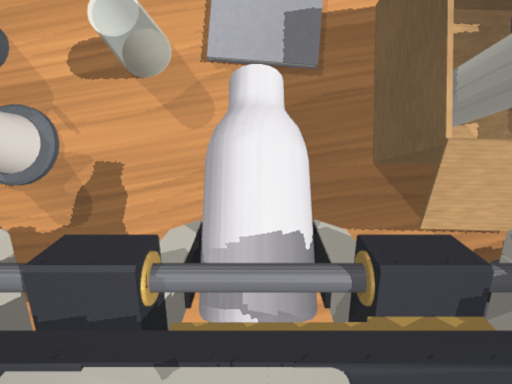

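The bottle is held and centred, with its mouth at (256,78). I'll fit its pose in the hand for an exact uprighting.

```bash
python3 - <<'E'
from cell import *
from bot import *
s=sense();c=load("w7");R=np.array(s["eef_rot"]);t=np.array(s["eef_pos"])
hsv=cv2.cvtColor(c.im,cv2.COLOR_RGB2HSV);m=((hsv[...,1]<60)&(hsv[...,2]>185)).astype(np.uint8)
roi=np.zeros_like(m);roi[55:215,180:340]=1
n,l,ss,_=cv2.connectedComponentsWithStats(m*roi);i=1+np.argmax(ss[1:,4]);m=(l==i).astype(float);print(ss[i])
def model(p):
    off,phi,yy,yr,dz=p # axis in tool frame
    a=np.array([np.cos(phi)*np.cos(yr),np.sin(yr),np.sin(phi)*np.cos(yr)]);g=np.array([0,yy,-.005+dz])
    C=g+a*(.035+off);return bottle_pts(t+R@C,R@a),C,a
def cost(p):return np.abs(mask_of(c,model(p)[0])*roi-m).sum()/m.sum()+ (p[4]/.02)**2*.02
x0=np.array([0,np.radians(57),0,0,0]);sx=np.vstack([x0,x0+np.diag([.005,.06,.003,.03,.004])])
r=minimize(cost,x0,method="Nelder-Mead",options=dict(initial_simplex=sx,maxiter=400));print(cost(x0),r.fun,r.x*[1e3,57.3,1e3,57.3,1e3])
k=mask_of(c,model(r.x)[0])
im=c.im.copy();cs,_=cv2.findContours((k>.5).astype(np.uint8),0,2);cv2.drawContours(im,cs,-1,(255,0,0),1);k=mask_of(c,model(x0)[0]);cs,_=cv2.findContours((k>.5).astype(np.uint8),0,2);cv2.drawContours(im,cs,-1,(0,255,0),1)
cv2.imwrite("pics/fit7.png",im[:,:,::-1])
E
```

```text
[  216    64    96   151 10877]
0.32651808907805097 0.07939962482487119 [11.37595469 41.95576507  3.93789987 -1.7673643  22.3018642 ]
```

View pics/fit7.png

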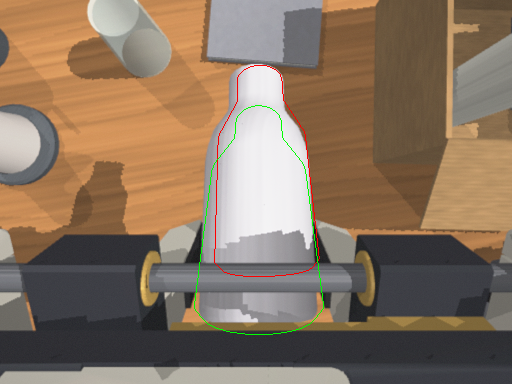

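I used the wrong starting angle: the angle from tool x is 33°, not 57°. Refitting with a better mask.

```bash
cat > hand.py <<'E'
from bot import *
def handfit(c,s,tag,rows=(55,225),v=120,cols=(180,340)):
    R=np.array(s["eef_rot"]);t=np.array(s["eef_pos"])
    hsv=cv2.cvtColor(c.im,cv2.COLOR_RGB2HSV);m=((hsv[...,1]<45)&(hsv[...,2]>v)).astype(np.uint8)
    roi=np.zeros_like(m);roi[rows[0]:rows[1],cols[0]:cols[1]]=1
    n,l,ss,_=cv2.connectedComponentsWithStats(m*roi);i=1+np.argmax(ss[1:,4]);m=(l==i).astype(float);print(ss[i])
    def model(p):
        off,phi,yy,yr,dz=p
        a=np.array([np.cos(phi)*np.cos(yr),np.sin(yr),np.sin(phi)*np.cos(yr)]);g=np.array([0,yy,-.005+dz])
        C=g+a*(.035+off);return bottle_pts(t+R@C,R@a),C,a
    cost=lambda p:np.abs(mask_of(c,model(p)[0])*roi-m).sum()/m.sum()+(p[4]/.003)**2*.005+(p[2]/.002)**2*.002
    x0=np.array([0,np.radians(33),0,0,0]);sx=np.vstack([x0,x0+np.diag([.005,.06,.003,.03,.004])])
    r=minimize(cost,x0,method="Nelder-Mead",options=dict(initial_simplex=sx,maxiter=400));print(cost(x0),r.fun,(r.x*[1e3,57.3,1e3,57.3,1e3]).round(2))
    im=c.im.copy()
    for x,col in((x0,(0,255,0)),(r.x,(255,0,0))):
        k=mask_of(c,model(x)[0]);cs,_=cv2.findContours((k>.5).astype(np.uint8),0,2);cv2.drawContours(im,cs,-1,col,1)
    cv2.imwrite(f"pics/{tag}.png",im[:,:,::-1]);print("C,a",model(r.x)[1:]);return r.x
E
python3 - <<'E'
from cell import *
from hand import *
handfit(load("w7"),sense(),"fit7b",v=172)
E
```

```text
[  211    64   101   161 12401]
0.13299148866868735 0.0871071342859517 [ 1.54 37.56  1.33 -0.99  3.  ]
C,a (array([0.02896641, 0.00070013, 0.02027411]), array([ 0.79263363, -0.01721101,  0.60945526]))
```

View pics/fit7b.png

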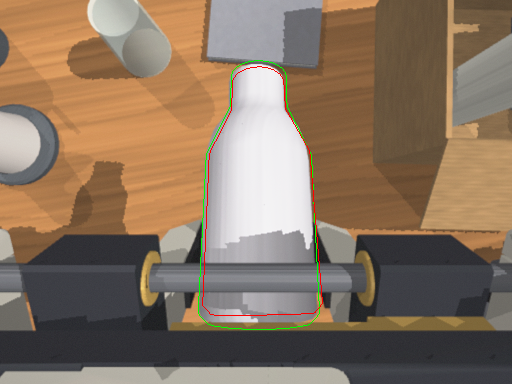

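```bash
python3 - <<'E'
from cell import *
from h import *
s=sense();R1=Rlean(36,-12,-1);r=rel(s,[.56,-.05,.38],R1);print(r)
R2=Rlean(105,-57,-1);a=np.array([np.sin(np.radians(57)),0,np.cos(np.radians(57))]);print(R2@a)
C=np.array([0,0,-.005])+.035*a;T=np.array([.530,.226,.320])-R2@C;print(T)
s2=dict(eef_rot=R1,eef_pos=np.array([.56,-.05,.38]));r2=rel(s2,T,R2);print(r2)
for i in (.03,.1,.2,.3,.4,.5,.6,.7,.8,.9,.97,1):print((np.array(r)*i).round(1).tolist())
E
```

```text
[5.12, -25.0, -9.49, 2.5, -28.4, -46.4]
[-6.15400237e-18 -1.07108611e-17 -1.00000000e+00]
[0.53108532 0.22194953 0.3522768 ]
[13.92, -23.7, -0.13, -40.0, -39.3, -58.2]
[0.2, -0.8, -0.3, 0.1, -0.9, -1.4]
[0.5, -2.5, -0.9, 0.2, -2.8, -4.6]
[1.0, -5.0, -1.9, 0.5, -5.7, -9.3]
[1.5, -7.5, -2.8, 0.8, -8.5, -13.9]
[2.0, -10.0, -3.8, 1.0, -11.4, -18.6]
[2.6, -12.5, -4.7, 1.2, -14.2, -23.2]
[3.1, -15.0, -5.7, 1.5, -17.0, -27.8]
[3.6, -17.5, -6.6, 1.8, -19.9, -32.5]
[4.1, -20.0, -7.6, 2.0, -22.7, -37.1]
[4.6, -22.5, -8.5, 2.2, -25.6, -41.8]
[5.0, -24.2, -9.2, 2.4, -27.5, -45.0]
[5.1, -25.0, -9.5, 2.5, -28.4, -46.4]
```

Request:
move_arm:
  steps:
    - [0.4,0.2,-0.8,-0.3,0.1,-0.9,-1.4]
    - [0.4,0.5,-2.5,-0.9,0.2,-2.8,-4.6]
    - [0.4,1,-5,-1.9,0.5,-5.7,-9.3]
    - [0.4,1.5,-7.5,-2.8,0.8,-8.5,-13.9]
    - [0.4,2,-10,-3.8,1,-11.4,-18.6]
    - [0.4,2.6,-12.5,-4.7,1.2,-14.2,-23.2]
    - [0.4,3.1,-15,-5.7,1.5,-17,-27.8]
    - [0.4,3.6,-17.5,-6.6,1.8,-19.9,-32.5]
    - [0.4,4.1,-20,-7.6,2,-22.7,-37.1]
    - [0.4,4.6,-22.5,-8.5,2.2,-25.6,-41.8]
    - [0.4,5,-24.2,-9.2,2.4,-27.5,-45]
    - [0.4,5.1,-25,-9.5,2.5,-28.4,-46.4]
    - [0.4,5.1,-25,-9.5,2.5,-28.4,-46.4]

```text
clock: 16.75
eef_pos: [0.5603, -0.0482, 0.3792]
eef_rot: [[0.789, 0.591, -0.169], [0.578, -0.807, -0.123], [-0.209, -0.001, -0.978]]
contact_force: [1.0, 0.5, -0.1]
width: 0.0559
```

```bash
python3 - <<'E'
from cell import *
from s4 import *
s=sense();st(s)
R2=Rlean(105,-57,-1);T=np.array([.531,.222,.352]);r=rel(s,T,R2);print(r);print(go2(s["joints"],T,R2))
for i in (.03,.08,.15,.23,.31,.39,.47,.55,.63,.71,.79,.87,.94,.98,1):print((np.array(r)*i).round(1).tolist())
E
```

```text
{'clock': 16.75, 'joints': [-0.599, 0.396, 0.781, 1.494, -0.126, 1.512, -0.76], 'eef_pos': [0.56, -0.048, 0.379], 'contact_force': [1.007, 0.487, -0.103], 'width': 0.056}
[[0.789, 0.591, -0.169], [0.578, -0.807, -0.123], [-0.209, -0.001, -0.978]]
[13.86, -23.53, -0.17, -39.9, -39.3, -58.0]
(array([-1.24386751,  0.65438259,  0.54621918,  1.51666372,  0.53909421,
        1.5649571 , -0.59967906]), np.float64(0.4550428965412727))
[0.4, -0.7, -0.0, -1.2, -1.2, -1.7]
[1.1, -1.9, -0.0, -3.2, -3.1, -4.6]
[2.1, -3.5, -0.0, -6.0, -5.9, -8.7]
[3.2, -5.4, -0.0, -9.2, -9.0, -13.3]
[4.3, -7.3, -0.1, -12.4, -12.2, -18.0]
[5.4, -9.2, -0.1, -15.6, -15.3, -22.6]
[6.5, -11.1, -0.1, -18.8, -18.5, -27.3]
[7.6, -12.9, -0.1, -21.9, -21.6, -31.9]
[8.7, -14.8, -0.1, -25.1, -24.8, -36.5]
[9.8, -16.7, -0.1, -28.3, -27.9, -41.2]
[10.9, -18.6, -0.1, -31.5, -31.0, -45.8]
[12.1, -20.5, -0.1, -34.7, -34.2, -50.5]
[13.0, -22.1, -0.2, -37.5, -36.9, -54.5]
[13.6, -23.1, -0.2, -39.1, -38.5, -56.8]
[13.9, -23.5, -0.2, -39.9, -39.3, -58.0]
```

Request:
move_arm:
  steps:
    - [0.4,0.4,-0.7,0,-1.2,-1.2,-1.7]
    - [0.4,1.1,-1.9,0,-3.2,-3.1,-4.6]
    - [0.4,2.1,-3.5,0,-6,-5.9,-8.7]
    - [0.4,3.2,-5.4,0,-9.2,-9,-13.3]
    - [0.4,4.3,-7.3,-0.1,-12.4,-12.2,-18]
    - [0.4,5.4,-9.2,-0.1,-15.6,-15.3,-22.6]
    - [0.4,6.5,-11.1,-0.1,-18.8,-18.5,-27.3]
    - [0.4,7.6,-12.9,-0.1,-21.9,-21.6,-31.9]
    - [0.4,8.7,-14.8,-0.1,-25.1,-24.8,-36.5]
    - [0.4,9.8,-16.7,-0.1,-28.3,-27.9,-41.2]
    - [0.4,10.9,-18.6,-0.1,-31.5,-31,-45.8]
    - [0.4,12.1,-20.5,-0.1,-34.7,-34.2,-50.5]
    - [0.4,13,-22.1,-0.2,-37.5,-36.9,-54.5]
    - [0.4,13.6,-23.1,-0.2,-39.1,-38.5,-56.8]
    - [0.4,13.9,-23.5,-0.2,-39.9,-39.3,-58]
    - [0.4,13.9,-23.5,-0.2,-39.9,-39.3,-58]
    - [0.4,13.9,-23.5,-0.2,-39.9,-39.3,-58]
    - [0.4,13.9,-23.5,-0.2,-39.9,-39.3,-58]

```text
clock: 18.55
eef_pos: [0.5323, 0.22, 0.3532]
eef_rot: [[-0.138, 0.967, 0.214], [0.528, 0.255, -0.81], [-0.838, 0.001, -0.545]]
contact_force: [-0.0, 0.2, -0.4]
width: 0.0563
```

```bash
python3 - <<'E'
from cell import *
from s4 import *
s=sense();st(s);print(s["moment"])
for n in("wrist","scene","top"):
    f=grab_frame(n);np.savez(n+"8.npz",**f);c=Cam(f);im=f["pixels"][:,:,::-1].copy()
    print(n,c.proj([[.53,.226,.255],[.53,.226,.385],[.53,.226,.165]]).round(0).tolist())
    cv2.imwrite(f"pics/{n}8.png",im)
a=cv2.imread("pics/scene8.png")[120:270,220:350];b=cv2.imread("pics/top8.png")[130:280,130:260]
cv2.imwrite("pics/st8.png",cv2.resize(np.hstack([a,b]),None,fx=3,fy=3,interpolation=cv2.INTER_CUBIC))
E
```

```text
{'clock': 18.55, 'joints': [-1.238, 0.615, 0.543, 1.537, 0.56, 1.576, -0.595], 'eef_pos': [0.532, 0.22, 0.353], 'contact_force': [-0.027, 0.234, -0.423], 'width': 0.056}
[[-0.138, 0.967, 0.214], [0.528, 0.255, -0.81], [-0.838, 0.001, -0.545]]
[1.0625171  0.36079574 0.04302999]
wrist [[256.0, 77.0], [257.0, 322.0], [256.0, -41.0]]
scene [[288.0, 197.0], [293.0, 165.0], [285.0, 215.0]]
top [[194.0, 185.0], [186.0, 172.0], [199.0, 192.0]]
```

View pics/wrist8.png

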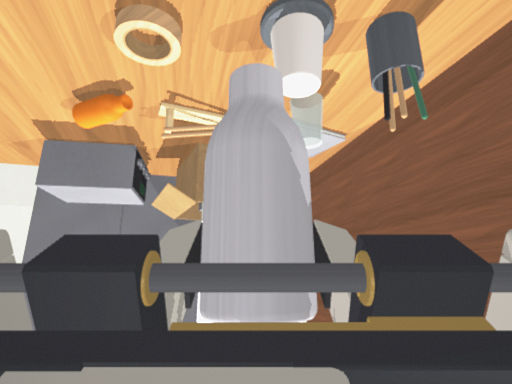

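View pics/st8.png

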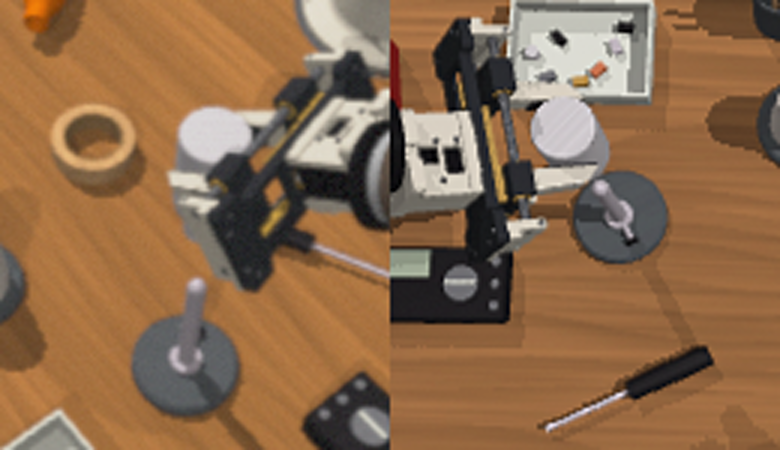

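The scene view shows the bottle's bottom at about (292,165), predicted (293,165). In the top view it is at (188,173), predicted (186,172). Next I check its tilt in the wrist view.

```bash
python3 - <<'E'
from cell import *
from h import *
s=sense();c=load("wrist8");R=np.array(s["eef_rot"]);t=np.array(s["eef_pos"])
big=cv2.resize(c.im[40:340,180:340],None,fx=2.5,fy=2.5,interpolation=cv2.INTER_CUBIC)
outs=[]
for phi in(33,37):
    im=big.copy();a=np.array([np.cos(np.radians(phi)),0,np.sin(np.radians(phi))]);C=np.array([0,0,-.005])+.035*a
    for r in bottle_pts(t+R@C,R@a):
        cv2.polylines(im,[(((c.proj(r)-[180,40])+.5)*2.5).astype(np.int32)],True,(255,0,0),1)
    outs.append(im)
cv2.imwrite("pics/tilt8.png",cv2.resize(np.hstack(outs),(640,600))[:,:,::-1])
E
```

```text
(no output)
```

View pics/tilt8.png

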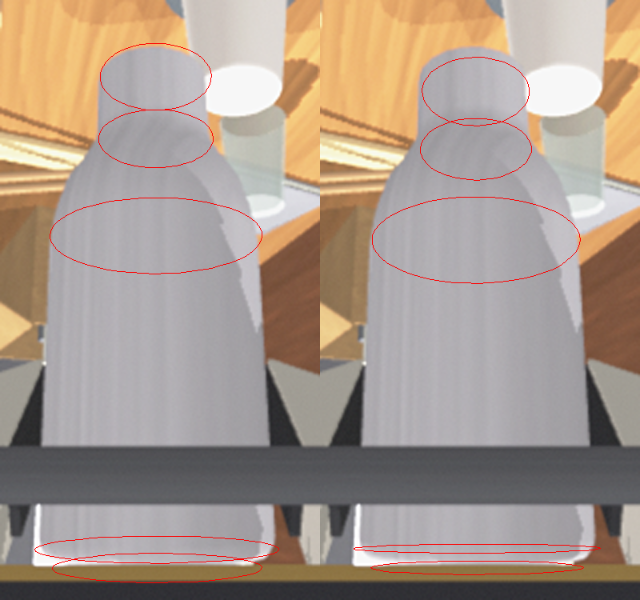

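```bash
python3 - <<'E'
from cell import *
from h import *
s=sense();R=np.array(s["eef_rot"]);t=np.array(s["eef_pos"])
outs=[]
a=np.array([np.cos(np.radians(33)),0,np.sin(np.radians(33))]);C=np.array([0,0,-.005])+.035*a
b=t+R@(C-.065*a);m=t+R@(C+.065*a);print("bottom",b,"mouth",m,R@a)
for n,(x,y),S in(("scene8",(262,140),(.5303,.2261)),("top8",(160,145),(.5303,.2261))):
    c=load(n);k=9;im=cv2.resize(c.im[y:y+60,x:x+60] if n=="scene8" else c.im[y:y+60,x:x+60],None,fx=k,fy=k,interpolation=cv2.INTER_CUBIC)
    for P,r,col in((b,.028,(255,0,0)),):
        for z in(0,-.005):
            ring=P+np.c_[r*np.cos(th),r*np.sin(th),0*th+z];cv2.polylines(im,[(((c.proj(ring)-[x,y])+.5)*k).astype(np.int32)],True,col,1)
    outs.append(cv2.resize(im,(400,400)))
cv2.imwrite("pics/ov8.png",np.hstack(outs)[:,:,::-1])
E
```

```text
bottom [0.5309298  0.22485975 0.38546421] mouth [0.53095459 0.22502231 0.25546431] [ 1.90669217e-04  1.25048625e-03 -9.99999200e-01]
```

View pics/ov8.png

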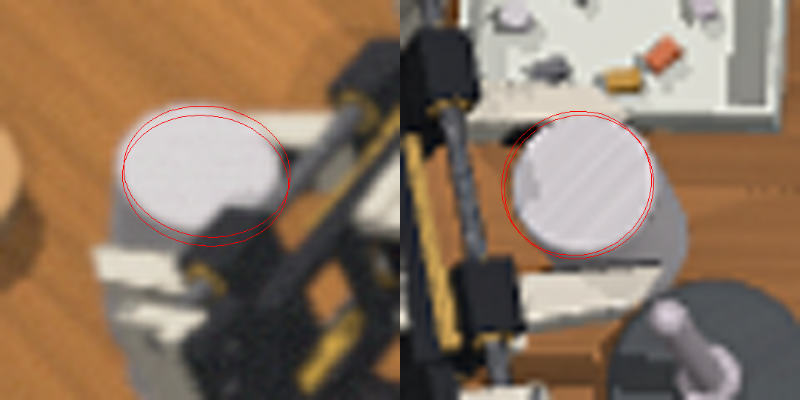

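The external views and the wrist fit agree that the bottle sits about 1.7 mm too far in +x and 3 mm too far in −y of the post axis. I'll correct that while lowering to just above the post, then look again.

```bash
python3 - <<'E'
from cell import *
from h import *
s=sense();r=rel(s,np.array(s["eef_pos"])+[-.0017,.003,-.066],Rlean(105,-57,-1));print(r)
for i in(.1,.25,.5,.75,.9,1):print((np.array(r)*i).round(2).tolist())
c=load("w1")
for z in(.155,.16,.165,.17,.175):print(z,c.proj([[.5303,.2261,z],[.5303,.2261,z-.009]]).round(1).tolist(),load("scene0").proj([.5275,.2233,z]).round(1),load("top0").proj([.5295,.2262,z]).round(1))
E
```

```text
[5.71, -0.09, 3.32, -0.1, -0.1, -0.1]
[0.57, -0.01, 0.33, -0.01, -0.01, -0.01]
[1.43, -0.02, 0.83, -0.02, -0.02, -0.02]
[2.86, -0.04, 1.66, -0.05, -0.05, -0.05]
[4.28, -0.07, 2.49, -0.08, -0.08, -0.08]
[5.14, -0.08, 2.99, -0.09, -0.09, -0.09]
[5.71, -0.09, 3.32, -0.1, -0.1, -0.1]
0.155 [[280.2, 226.2], [279.7, 223.3]] [[285.1 215.9]] [[199.8 192.6]]
0.16 [[280.5, 227.8], [280.0, 224.9]] [[285.2 215. ]] [[199.5 192.3]]
0.165 [[280.8, 229.5], [280.3, 226.5]] [[285.4 214.1]] [[199.3 191.9]]
0.17 [[281.1, 231.3], [280.5, 228.2]] [[285.5 213.1]] [[199.  191.6]]
0.175 [[281.4, 233.0], [280.8, 229.9]] [[285.7 212.2]] [[198.7 191.2]]
```

Request:
move_arm:
  steps:
    - [0.4,0.5,0,0.3,0,0,0]
    - [0.4,1.4,0,0.8,0,0,0]
    - [0.4,2.8,0,1.6,0,0,0]
    - [0.4,4.2,-0.1,2.5,0,0,0]
    - [0.4,5.2,-0.1,3,-0.1,-0.1,-0.1]
    - [0.4,5.7,-0.1,3.3,-0.1,-0.1,-0.1]
    - [0.4,5.7,-0.1,3.3,-0.1,-0.1,-0.1]
    - [0.4,5.7,-0.1,3.3,-0.1,-0.1,-0.1]
    - [0.4,5.7,-0.1,3.3,-0.1,-0.1,-0.1]

```text
clock: 19.6
eef_pos: [0.5306, 0.224, 0.2876]
eef_rot: [[-0.14, 0.966, 0.218], [0.526, 0.259, -0.81], [-0.839, 0.001, -0.544]]
contact_force: [0.2, 0.1, -0.4]
width: 0.056
```

```bash
python3 - <<'E'
from cell import *
from h import *
s=sense();st(s)
for n in("wrist","scene","top"):
    f=grab_frame(n);np.savez(n+"9.npz",**f);cv2.imwrite(f"pics/{n}9.png",f["pixels"][:,:,::-1])
S=load("scene9");T=load("top9");W=load("wrist9")
R=np.array(s["eef_rot"]);t=np.array(s["eef_pos"])
a=np.array([np.cos(np.radians(33)),0,np.sin(np.radians(33))]);C=np.array([0,0,-.0015])+.035*a
b=t+R@(C-.065*a);m=t+R@(C+.065*a);print(b,m)
outs=[]
for c,(x,y) in((S,(255,150)),(T,(165,155))):
    k=7;im=cv2.resize(c.im[y:y+57,x:x+57],None,fx=k,fy=k,interpolation=cv2.INTER_CUBIC)
    ring=b+np.c_[.026*np.cos(th),.026*np.sin(th),0*th];cv2.polylines(im,[(((c.proj(ring)-[x,y])+.5)*k).astype(np.int32)],True,(255,0,0),1)
    outs.append(im)
cv2.imwrite("pics/ov9.png",np.hstack(outs)[:,:,::-1])
im=cv2.resize(W.im[0:160,180:340],None,fx=4,fy=4,interpolation=cv2.INTER_CUBIC)
for P,r in((m,.016),):
    ring=P+np.c_[r*np.cos(th),r*np.sin(th),0*th];cv2.polylines(im,[(((W.proj(ring)-[180,0])+.5)*4).astype(np.int32)],True,(255,0,0),1)
cv2.imwrite("pics/ww9.png",cv2.resize(im,(600,600))[:,:,::-1]);print(W.proj([[.5303,.2261,.168],[.5303,.2261,.159]]))
E
```

```text
{'clock': 19.6, 'joints': [-1.231, 0.689, 0.52, 1.579, 0.532, 1.49, -0.663], 'eef_pos': [0.531, 0.224, 0.288], 'contact_force': [0.152, 0.099, -0.36], 'width': 0.056}
[[-0.14, 0.966, 0.218], [0.526, 0.259, -0.81], [-0.839, 0.001, -0.544]]
[0.53019607 0.22519988 0.31846237] [0.53035117 0.22521369 0.18846246]
[[257.8288567   50.87177635]
 [257.78594169  38.55006914]]
```

View pics/ov9.png

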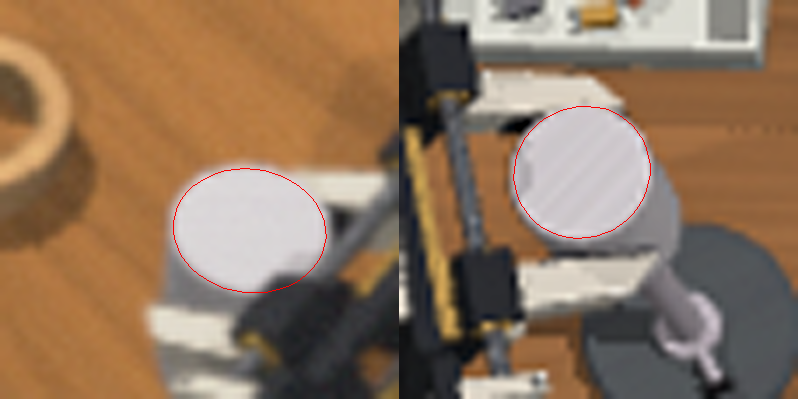

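View pics/ww9.png

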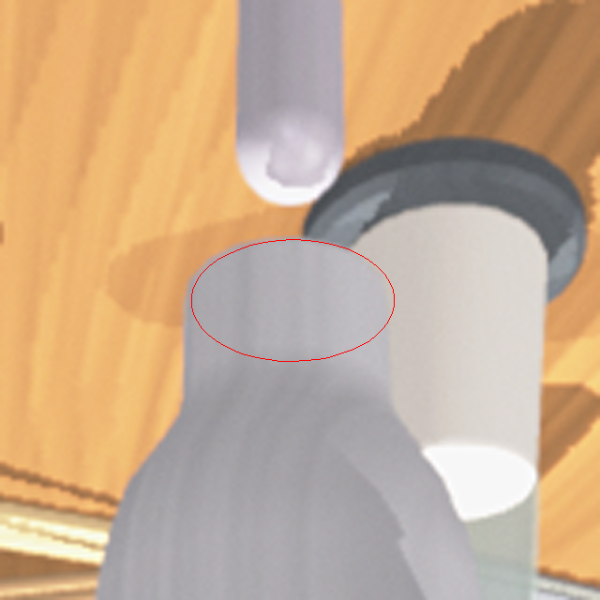

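The wrist view shows post and neck aligned left-right (290.5 against 289.5, about 0.2 mm). For the other direction I'll recheck the foot in the scene view, where the earlier fit was poor.

```bash
python3 - <<'E'
from h import *
for n,box in(("scene0",(260,222,45,42)),("top0",(186,184,42,38))):
    c=load(n);x,y,w,h=box;hsv=cv2.cvtColor(c.im,cv2.COLOR_RGB2HSV)
    for sat in(80,100):
        m=(hsv[...,1]<sat).astype(np.uint8);o=np.zeros_like(m);o[y:y+h,x:x+w]=m[y:y+h,x:x+w]
        o=cv2.morphologyEx(o,cv2.MORPH_CLOSE,np.ones((3,3)));k,l,ss,ce=cv2.connectedComponentsWithStats(o);i=1+np.argmax(ss[1:,4]);hm=(l==i).astype(float)
        roi=np.zeros_like(hm);roi[y:y+h,x:x+w]=1
        if n=="scene0":roi[:,278:292]*=(np.arange(384)>232)[:,None]
        mm=lambda q:mask_of(c,[np.c_[q[0]+.055*np.cos(th),q[1]+.055*np.sin(th),0*th+z] for z in (0.0,.014)])*roi
        g=np.array([.529,.225]);best=minimize(lambda q:np.abs(mm(q)-hm*roi).sum(),g,method="Nelder-Mead",options=dict(initial_simplex=[g,g+[.006,0],g+[0,.006]]));print(n,sat,best.x.round(4),best.fun/hm.sum(),ss[i])
W=load("wrist9");P=np.array([.5303,.2261,.159]);print(np.linalg.norm(P-W.e),(P-W.e)@W.R)
E
```

```text
scene0 80 [0.5282 0.2242] 0.049540984276922446 [264 222  36  37 959]
scene0 100 [0.5286 0.2246] 0.038031589298974454 [264 222  36  37 977]
top0 80 [0.5299 0.2263] 0.0491917868064657 [191 187  31  31 763]
top0 100 [0.529  0.2255] 0.034972759910622375 [191 187  32  31 781]
0.21438933783454717 [ 0.00032648 -0.08989934  0.19462988]
```

Request:
move_arm:
  steps:
    - [0.4,0.28,0,0.12,0,0,0]
    - [0.4,0.59,0,0.32,0,0,0]
    - [0.4,0.87,0,0.5,0,0,0]
    - [0.4,1.2,0,0.72,0,0,0]
    - [0.4,1.45,0,0.88,0,0,0]
    - [0.4,1.7,0,1.04,0,0,0]
    - [0.4,1.95,0,1.2,0,0,0]
    - [0.4,2.2,0,1.37,0,0,0]
    - [0.4,2.38,0,1.48,0,0,0]
    - [0.4,2.38,0,1.48,0,0,0]

```text
clock: 20.75
eef_pos: [0.5302, 0.2245, 0.2592]
eef_rot: [[-0.14, 0.966, 0.217], [0.526, 0.259, -0.81], [-0.839, 0.001, -0.544]]
contact_force: [-0.6, 0.1, -1.0]
width: 0.0562
```

```bash
python3 - <<'E'
from cell import *
from h import *
s=sense();st(s);print(np.round(s["moment"],2))
f=grab_frame("wrist");np.savez("wrist10.npz",**f)
cv2.imwrite("pics/wrist10.png",cv2.resize(f["pixels"][0:160,180:340],(600,600),interpolation=cv2.INTER_CUBIC)[:,:,::-1])
E
```

```text
{'clock': 20.75, 'joints': [-1.225, 0.724, 0.511, 1.592, 0.52, 1.453, -0.69], 'eef_pos': [0.53, 0.224, 0.259], 'contact_force': [-0.61, 0.081, -1.029], 'width': 0.056}
[[-0.14, 0.966, 0.217], [0.526, 0.259, -0.81], [-0.839, 0.001, -0.544]]
[ 1.11  0.33 -0.03]
```

View pics/wrist10.png

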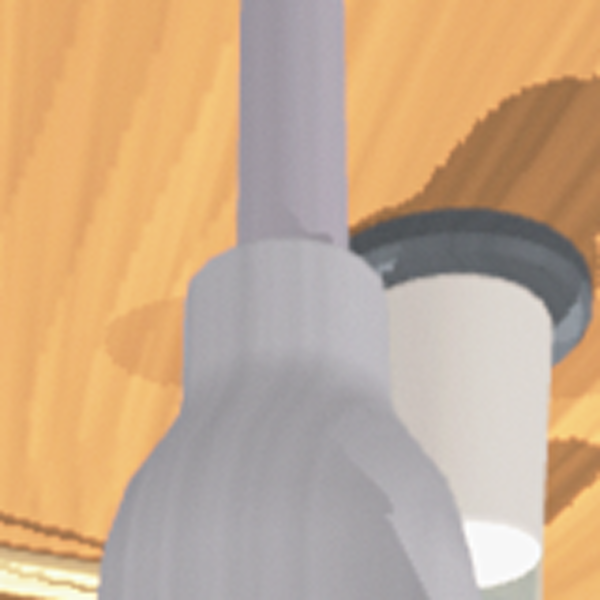

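The post has entered the mouth without contact. It is about 0.7 mm right of the neck's centre, which I'll correct on the way down.

Request:
move_arm:
  steps:
    - [0.4,0.2,0.03,0.14,0,0,0]
    - [0.4,0.6,0.05,0.4,0,0,0]
    - [0.4,1.05,0.05,0.68,0,0,0]
    - [0.4,1.5,0.05,0.98,0,0,0]
    - [0.4,2,0.05,1.3,0,0,0]
    - [0.4,2.5,0.05,1.63,0,0,0]
    - [0.4,2.94,0.05,1.9,0,0,0]
    - [0.4,3.36,0.05,2.18,0,0,0]
    - [0.4,3.36,0.05,2.18,0,0,0]

```text
clock: 21.7
eef_pos: [0.5305, 0.2245, 0.2185]
eef_rot: [[-0.141, 0.966, 0.217], [0.525, 0.259, -0.811], [-0.839, -0.0, -0.544]]
contact_force: [-0.2, -0.3, -1.4]
width: 0.0557
```

```bash
python3 - <<'E'
from cell import *
from h import *
s=sense();st(s);print(np.round(s["moment"],2))
f=grab_frame("wrist")
cv2.imwrite("pics/wrist11.png",cv2.resize(f["pixels"][0:160,180:340],(600,600),interpolation=cv2.INTER_CUBIC)[:,:,::-1])
E
```

```text
{'clock': 21.7, 'joints': [-1.216, 0.779, 0.497, 1.605, 0.505, 1.402, -0.727], 'eef_pos': [0.53, 0.225, 0.219], 'contact_force': [-0.21, -0.314, -1.407], 'width': 0.056}
[[-0.141, 0.966, 0.217], [0.525, 0.259, -0.811], [-0.839, -0.0, -0.544]]
[ 1.08  0.31 -0.04]
```

View pics/wrist11.png

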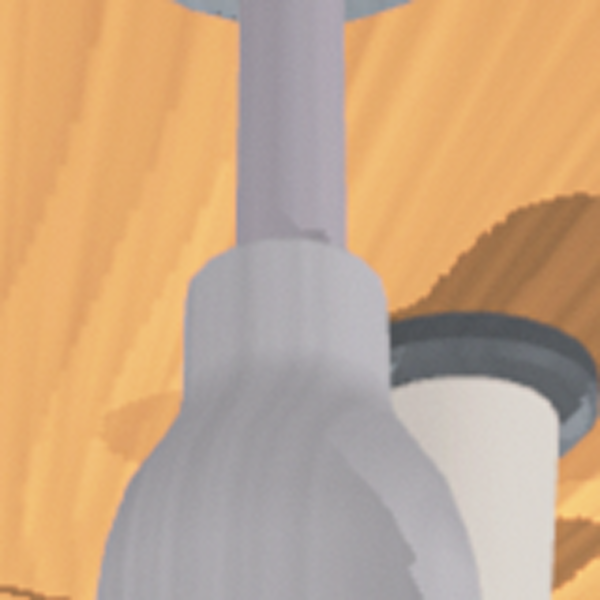

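Request:
move_arm:
  steps:
    - [0.4,0.2,0.03,0.13,0,0,0]
    - [0.4,0.6,0.04,0.39,0,0,0]
    - [0.4,1.05,0.04,0.68,0,0,0]
    - [0.4,1.5,0.04,0.98,0,0,0]
    - [0.4,2,0.04,1.3,0,0,0]
    - [0.4,2.5,0.04,1.63,0,0,0]
    - [0.4,3,0.04,1.95,0,0,0]
    - [0.4,3.5,0.04,2.27,0,0,0]
    - [0.4,4,0.04,2.6,0,0,0]
    - [0.4,4.3,0.04,2.8,0,0,0]
    - [0.4,4.6,0.04,2.98,0,0,0]
    - [0.4,4.6,0.04,2.98,0,0,0]

```text
clock: 22.95
eef_pos: [0.5309, 0.2246, 0.1638]
eef_rot: [[-0.141, 0.966, 0.217], [0.525, 0.259, -0.811], [-0.839, -0.0, -0.544]]
contact_force: [0.4, 0.1, -0.7]
width: 0.0561
```

```bash
python3 - <<'E'
from cell import *
from h import *
s=sense();st(s);print(np.round(s["moment"],2))
f=grab_frame("wrist")
cv2.imwrite("pics/wrist12.png",f["pixels"][:,:,::-1])
E
```

```text
{'clock': 22.95, 'joints': [-1.203, 0.857, 0.478, 1.611, 0.486, 1.336, -0.773], 'eef_pos': [0.531, 0.225, 0.164], 'contact_force': [0.433, 0.136, -0.709], 'width': 0.056}
[[-0.141, 0.966, 0.217], [0.525, 0.259, -0.811], [-0.839, -0.0, -0.544]]
[ 1.09  0.39 -0.  ]
```

View pics/wrist12.png

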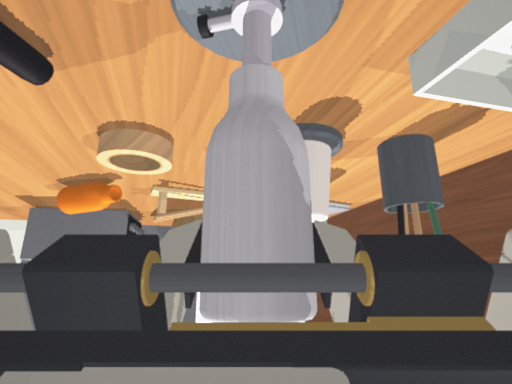

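The wrist view shows the post going straight into the neck at (256,65), with no force. From here I'll feel for the seat slowly.

Request:
move_arm:
  steps:
    - [0.4,0.13,0,0.08,0,0,0]
    - [0.4,0.25,0,0.16,0,0,0]
    - [0.4,0.38,0,0.25,0,0,0]
    - [0.4,0.5,0,0.33,0,0,0]
    - [0.4,0.63,0,0.41,0,0,0]
    - [0.4,0.76,0,0.49,0,0,0]
    - [0.4,0.88,0,0.57,0,0,0]
    - [0.4,1.01,0,0.65,0,0,0]

```text
clock: 23.8
eef_pos: [0.531, 0.2247, 0.152]
eef_rot: [[-0.141, 0.966, 0.217], [0.525, 0.259, -0.811], [-0.839, 0.0, -0.544]]
contact_force: [0.9, 0.6, -1.0]
width: 0.056
```

Request:
move_arm:
  steps:
    - [0.4,0.06,0,0.04,0,0,0]
    - [0.4,0.13,0,0.08,0,0,0]
    - [0.4,0.19,0,0.12,0,0,0]
    - [0.4,0.25,0,0.16,0,0,0]

```text
clock: 24.2
eef_pos: [0.5311, 0.2247, 0.149]
eef_rot: [[-0.141, 0.966, 0.217], [0.525, 0.259, -0.811], [-0.839, 0.0, -0.544]]
contact_force: [-0.8, 0.4, -0.9]
width: 0.0562
```

Request:
move_arm:
  steps:
    - [0.4,0.04,0,0.03,0,0,0]
    - [0.4,0.08,0,0.05,0,0,0]
    - [0.4,0.13,0,0.08,0,0,0]

```text
clock: 24.5
eef_pos: [0.5311, 0.2248, 0.1474]
eef_rot: [[-0.141, 0.966, 0.217], [0.525, 0.259, -0.811], [-0.839, 0.0, -0.544]]
contact_force: [-0.4, 0.2, -0.8]
width: 0.0559
```

Request:
move_arm:
  steps:
    - [0.4,0.04,0,0.03,0,0,0]
    - [0.4,0.08,0,0.05,0,0,0]
    - [0.4,0.08,0,0.05,0,0,0]

```text
clock: 24.8
eef_pos: [0.531, 0.2248, 0.1464]
eef_rot: [[-0.141, 0.966, 0.217], [0.525, 0.259, -0.811], [-0.839, 0.0, -0.544]]
contact_force: [-0.0, 0.6, -0.8]
width: 0.0563
```

Request:
move_arm:
  steps:
    - [0.4,0.04,0,0.03,0,0,0]
    - [0.4,0.08,0,0.05,0,0,0]
    - [0.4,0.08,0,0.05,0,0,0]

```text
clock: 25.1
eef_pos: [0.531, 0.2248, 0.1454]
eef_rot: [[-0.141, 0.966, 0.217], [0.525, 0.259, -0.811], [-0.839, -0.0, -0.544]]
contact_force: [0.3, -0.8, -1.3]
width: 0.0557
```

Request:
move_arm:
  steps:
    - [0.4,0.04,0,0.03,0,0,0]
    - [0.4,0.08,0,0.05,0,0,0]
    - [0.4,0.08,0,0.05,0,0,0]

```text
clock: 25.4
eef_pos: [0.5309, 0.2248, 0.1444]
eef_rot: [[-0.141, 0.966, 0.217], [0.525, 0.259, -0.811], [-0.839, -0.0, -0.544]]
contact_force: [0.0, -0.1, -0.4]
width: 0.0557
```

Request:
move_arm:
  steps:
    - [0.4,0.04,0,0.03,0,0,0]
    - [0.4,0.08,0,0.05,0,0,0]
    - [0.4,0.08,0,0.05,0,0,0]

```text
clock: 25.7
eef_pos: [0.5309, 0.2248, 0.1434]
eef_rot: [[-0.141, 0.966, 0.217], [0.525, 0.259, -0.811], [-0.839, -0.0, -0.544]]
contact_force: [-0.0, -0.1, -1.2]
width: 0.0558
```

Request:
move_arm:
  steps:
    - [0.4,0.04,0,0.03,0,0,0]
    - [0.4,0.08,0,0.05,0,0,0]
    - [0.4,0.08,0,0.05,0,0,0]

```text
clock: 26.0
eef_pos: [0.5311, 0.2247, 0.1431]
eef_rot: [[-0.14, 0.966, 0.217], [0.525, 0.259, -0.811], [-0.84, 0.0, -0.543]]
contact_force: [-1.3, -0.1, 3.0]
width: 0.0563
```

Request:
move_arm:
  steps:
    - [0.4,0.04,0,0.03,0,0,0]
    - [0.4,0.08,0,0.05,0,0,0]
    - [0.4,0.08,0,0.05,0,0,0]

```text
clock: 26.3
eef_pos: [0.5311, 0.2245, 0.1429]
eef_rot: [[-0.14, 0.966, 0.217], [0.524, 0.258, -0.812], [-0.84, 0.001, -0.542]]
contact_force: [-2.4, 0.8, 6.0]
width: 0.0561
```

Request:
move_arm:
  steps:
    - [0.4,0.04,0,0.03,0,0,0]
    - [0.4,0.08,0,0.05,0,0,0]
    - [0.4,0.08,0,0.05,0,0,0]

```text
clock: 26.6
eef_pos: [0.5312, 0.2244, 0.1429]
eef_rot: [[-0.139, 0.966, 0.217], [0.523, 0.258, -0.812], [-0.841, 0.001, -0.541]]
contact_force: [-3.1, 1.2, 7.8]
width: 0.0562
```

Contact at TCP z = 0.143. The rim is then at about 43 mm, in line with the visual estimate. I'll relax the push before releasing.

Request:
move_arm:
  steps:
    - [0.4,0,0,0,0,0,0]
    - [0.4,0,0,0,0,0,0]

```text
clock: 26.8
eef_pos: [0.5312, 0.2245, 0.143]
eef_rot: [[-0.139, 0.966, 0.217], [0.523, 0.258, -0.812], [-0.841, 0.001, -0.541]]
contact_force: [-2.0, 1.2, 3.4]
width: 0.0561
```

```bash
python3 - <<'E'
from cell import *
from h import *
s=sense();st(s);print(np.round(s["moment"],2))
outs=[]
for n,(x,y) in(("scene",(235,150)),("top",(155,155))):
    f=grab_frame(n);np.savez(n+"13.npz",**f);outs.append(cv2.resize(f["pixels"][y:y+100,x:x+100],(400,400),interpolation=cv2.INTER_CUBIC))
cv2.imwrite("pics/st13.png",np.hstack(outs)[:,:,::-1])
E
```

```text
{'clock': 26.8, 'joints': [-1.199, 0.89, 0.471, 1.61, 0.48, 1.314, -0.793], 'eef_pos': [0.531, 0.225, 0.143], 'contact_force': [-2.033, 1.235, 3.384], 'width': 0.056}
[[-0.139, 0.966, 0.217], [0.523, 0.258, -0.812], [-0.841, 0.001, -0.541]]
[ 0.28  0.27 -0.26]
```

View pics/st13.png

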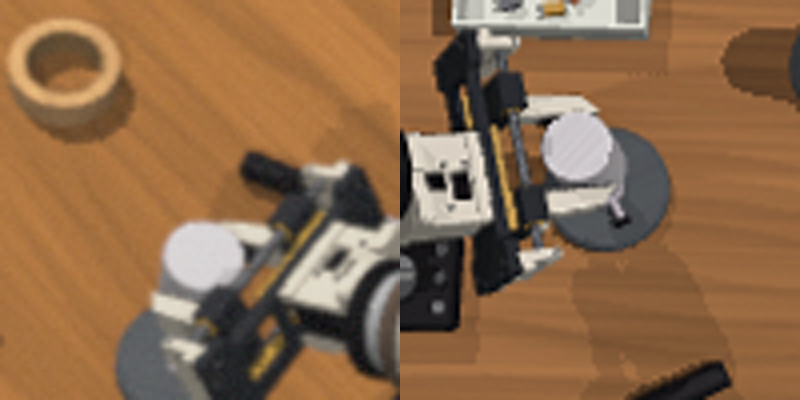

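Seated with 3–4 N of residual force, inside the stand's outline in both views. Opening now.

Request:
move_arm:
  steps:
    - [0.65,0,0,0,0,0,0]
    - [0.7,0,0,0,0,0,0]
    - [0.8,0,0,0,0,0,0]
    - [0.9,0,0,0,0,0,0]
    - [1,0,0,0,0,0,0]
    - [1,0,0,0,0,0,0]
    - [1,0,0,0,0,0,0]
    - [1,0,0,0,0,0,0]

```text
clock: 27.7
eef_pos: [0.5312, 0.2245, 0.143]
eef_rot: [[-0.139, 0.966, 0.217], [0.523, 0.258, -0.812], [-0.841, 0.001, -0.541]]
contact_force: [0.3, -0.4, -0.1]
width: 0.0915
```

```bash
python3 - <<'E'
from cell import *
from h import *
s=sense();st(s)
f=grab_frame("wrist");cv2.imwrite("pics/wrist14.png",f["pixels"][:,:,::-1])
E
```

```text
{'clock': 27.7, 'joints': [-1.199, 0.89, 0.472, 1.61, 0.48, 1.314, -0.793], 'eef_pos': [0.531, 0.224, 0.143], 'contact_force': [0.343, -0.392, -0.058], 'width': 0.091}
[[-0.139, 0.966, 0.217], [0.523, 0.258, -0.812], [-0.841, 0.001, -0.541]]
```

View pics/wrist14.png

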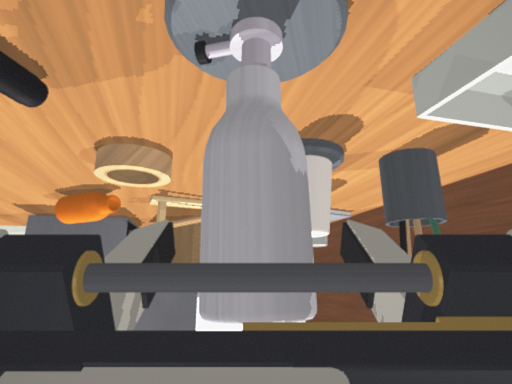

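The fingers are open on both sides (inner edges near columns 170 and 345), and the bottle hangs free on the post. I'll back straight out.

Request:
move_arm:
  steps:
    - [1,0,0,-0.7,0,0,0]
    - [1,0,0,-1.7,0,0,0]
    - [1,0,0,-3,0,0,0]
    - [1,0,0,-4.5,0,0,0]
    - [1,0,0,-6.5,0,0,0]
    - [1,0,0,-8.5,0,0,0]
    - [1,0,0,-10.5,0,0,0]
    - [1,0,0,-12.5,0,0,0]
    - [1,0,0,-14,0,0,0]
    - [1,0,0,-15,0,0,0]
    - [1,0,0,-15,0,0,0]
    - [1,0,0,-15,0,0,0]

```text
clock: 28.95
eef_pos: [0.4986, 0.3459, 0.224]
eef_rot: [[-0.139, 0.966, 0.217], [0.523, 0.257, -0.813], [-0.841, 0.001, -0.541]]
contact_force: [0.2, 0.0, 0.1]
width: 0.0921
```

```bash
python3 - <<'E'
from cell import *
from h import *
s=sense();st(s)
f=grab_frame("wrist");g=grab_frame("scene");t=grab_frame("top")
A=[cv2.resize(x["pixels"],(400,300),interpolation=cv2.INTER_AREA) for x in(f,g)]
b=cv2.resize(t["pixels"][100:250,130:330],(400,300),interpolation=cv2.INTER_CUBIC);d=cv2.resize(g["pixels"][150:300,200:400],(400,300),interpolation=cv2.INTER_CUBIC)
cv2.imwrite("pics/end.png",np.vstack([np.hstack(A),np.hstack([b,d])])[:,:,::-1])
E
```

```text
{'clock': 28.95, 'joints': [-1.282, 0.88, 0.449, 1.367, 0.426, 1.601, -0.742], 'eef_pos': [0.499, 0.346, 0.224], 'contact_force': [0.238, 0.043, 0.082], 'width': 0.092}
[[-0.139, 0.966, 0.217], [0.523, 0.257, -0.813], [-0.841, 0.001, -0.541]]
```

View pics/end.png

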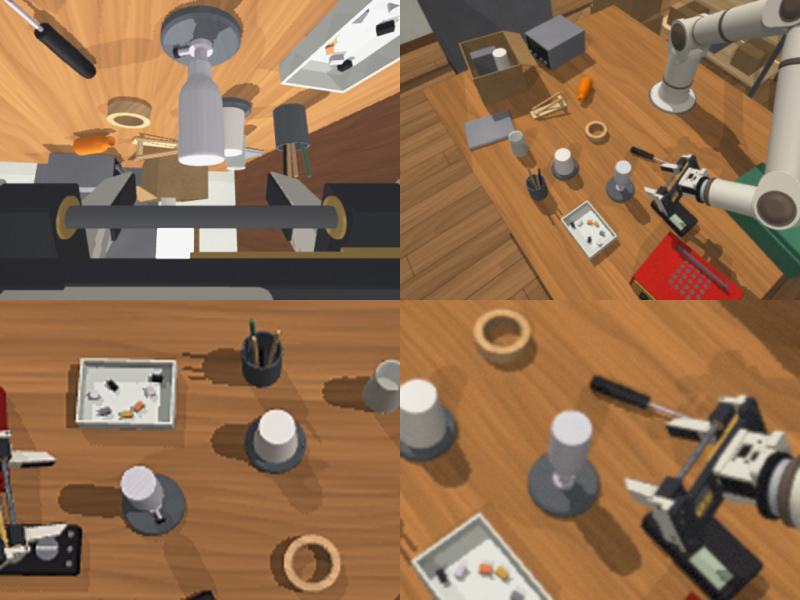

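All four views show the bottle hanging upright on the post, with the gripper clear of it and everything else in place. I'm handing in.

```bash
python3 - <<'E'
from cell import *
print(hand_in());print(sense()["clock"])
E
```

```text
the job is handed in; nothing more can be done
None
the job is handed in; nothing more can be done
```

The bottle now hangs mouth down on the free stand's post, and I handed the job in at about 29 s of the 61 s allowed. I gripped it 30 mm from its bottom, turned it over, lowered it over the post until I felt contact, released it and backed the gripper out.

**Last checks**
- **Seating:** the last feeling steps pushed with about 8 N upward, so I relaxed that to about 3.4 N before opening. At contact the rim was at about 43 mm, against the 45 mm I expected from the camera estimate of the post's top (about 169 mm).
- **After letting go:** the measured force is near zero. The wrist, scene and top views all show the bottle hanging upright and clear of the gripper, and nothing else looks moved.

**What went wrong or disagreed**
- **Joint limits:** my first try at the suggested 37° lean brought joints 3, 4, 6 and 7 to their range limits. The readings were up to 0.004 rad past the rounded limits given for joints 3, 4 and 7. I backed out, turned the gripper half round and used 18° for the grasp and 57° at the post.
- **Wrong-sign move:** one early shift took the empty gripper over the orange look-alike, well above it and without contact.
- **Camera spread:** the stand's position differed by about 2 mm between cameras. I moved the bottle about 3.5 mm sideways before lowering it over the post, and made small corrections on the way down.

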